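Refill the capsule dispenser and hold its key

TASK

Pick up the small tray, tip its five prize capsules into the dispenser's open hopper, and stand the empty tray back upright on the counter. Then take the key with the round bow from the key block, push it fully home into the dispenser's lock past the sticky pins, turn it a quarter turn clockwise seen from above, and finish while still gripping the key and holding it turned against its spring. Leave the square-bowed key and the other things on the counter alone.

Things in the scene. Friction and masses are not known exactly. Their poses are not given: they have to be found in the camera images.
- tray: Aluminium tray, mm, 200 to 325 g. Origin under it, x towards the pouring end, z up. 4 thick floor x -53 to 40, then a ramp up at 27 degrees to the lip at x 86; open at that end. Side and rear walls 40 high, 108 wide (y). Level, the capsules stay in; they roll out when it is tipped lip-down by over about 40 degrees. A flat black grip plate stands at the rear.
- tray_grip (a point): Point in the middle of the tray's grip plate at tray x -58, 72 above the tray's foot; axes as the tray's. The plate is 12 thick (x), 50 wide (y), its top 92 above the foot. Pinch it from above across x, fingertips 45 or more above the counter.
- tray_lip (a point): Middle of the pouring lip's top edge, at tray x 86, z 27; the lip is 108 wide along y.
- capsule0: White ball-shaped prize capsule, 32 in diameter, 20 g, origin at its centre, one of five alike lying loose in the tray.
- capsule1: White ball-shaped prize capsule, 32 in diameter, 20 g, origin at its centre, one of five alike lying loose in the tray.
- capsule2: White ball-shaped prize capsule, 32 in diameter, 20 g, origin at its centre, one of five alike lying loose in the tray.
- capsule3: White ball-shaped prize capsule, 32 in diameter, 20 g, origin at its centre, one of five alike lying loose in the tray.
- capsule4: White ball-shaped prize capsule, 32 in diameter, 20 g, origin at its centre, one of five alike lying loose in the tray.
- dispenser: Fixed white capsule dispenser on the counter: base 200 (x) x 360 (y) x 60 high, origin under its centre. On it at local y = -90 the grey open hopper, 148 x 148 outside, walls 4, rim 134 above the counter; at local y = +100 the steel lock ring, 52 across, 34 high.
- hopper_floor (a point): Centre of the hopper's inner floor, 64 above the counter; inside 140 x 140, walls 70 high. Axes as the dispenser's.
- keyhole (a point): Centre of the keyhole in the lock's top face, 97 above the counter, opening upward. Axes fixed to the dispenser. At rest the slot is 14 along x, 7 along y, chamfered. The key goes straight down, its x along this x (either way), 28 until its shoulder rests on the lock. Sticky spring pins: from the sides 9 and 18 down (up to 6 N sideways), one from below, from 12 down; push 5 to 10 N.
- lock (a joint): Turn of the lock's square brass plug, rad: 0 at rest, grows clockwise seen from above, to a stop at 1.57. It springs back when let go (about 0.1 N m at a quarter turn). The key has about 0.2 rad of play in the slot, so that the lock lags the key.
- key_block: Fixed wooden block 140 (x) x 50 (y) x 35 high, origin under its centre; two slots in its top at local x = -35 and 35 hold the two keys, blades down 25 deep, blade widths along the block's x, blade tips 10 above the counter.
- round_key: The dispenser's key: black round disc bow, 34 in diameter. It stands in one of the two slots of the key block, upright, blade down. Origin: blade tip; z up, x across the blade. Steel blade 12 wide (x), 5 thick (y), 28 long, tapered tip; then a 20 x 9 shoulder, a neck, and the bow, 9 thick (y), its centre 60 above the origin. 30 g. Both ways round alike.
- square_key: Another key, to be left alone: square bow 31 wide, 34 high. It stands in the other slot, upright, blade down. Origin: blade tip; z up, x across the blade. Steel blade 12 wide (x), 5 thick (y), 28 long, tapered tip; then a 20 x 9 shoulder, a neck, and the bow, 9 thick (y), its centre 60 above the origin. 30 g. Both ways round alike.
- pen_pot: Bystander: blue ceramic pot, 64 across, 100 high, origin under it.
- sweet_jar: Bystander: glass jar with lid, 72 across, 110 high, origin under it.
- gift_box: Bystander: small blue gift box 60 x 60 x 40 high, origin under it.
- ribbon_spool: Bystander: ribbon spool standing on its flange, 60 across, 32 high, origin under it.
Things that resemble listed ones, but are neither listed nor needed, are in the scene too. What is shaped like the round_key but blue or turquoise is not meant.

How it is judged:
By the outcome, as a careful person would: the job done as asked, in the order asked, and still so for the second after the job is handed in, while the arm keeps its last pose, push and grip.
It also fails if it takes over 72 s, if anything falls off the work surface, if the arm or the gripper's body presses on something with over 40 N, if the wrist force passes 120 N, or if a joint passes its speed limit or range.

ROBOT

A 7-joint arm with a two-finger parallel gripper is mounted at the origin on the work surface. World frame = base frame: x ahead of the robot, y to its left, z up, the work surface at z = 0. Lengths are in m, angles in rad, forces in N, time in s.
With the tool pointing down it reaches from about 0.35 to 0.775 m from the base axis. Payload 3.1 kg.
Tool frame: the origin (TCP) lies midway between the tips of the shut fingers; the grasp point (between the pads) lies manip.grasp_offset behind it (manip.grasp_offset is the distance from the TCP to the grasp point, in m); z points along the fingers, y is the line along which they close (so a half turn about z gives the same grasp; the last joint's range is limited). The gripper opens to 85 mm and grips with 20 to 120 N. Pads are 22 mm wide; open, the fingers measure 114 mm over their backs; the gripper's body (76 mm by 85 mm) begins 54 mm behind the grasp point. The pads swing forward as they close: fully open they stand 13 mm farther back than shut.
Start: joints at [1.257, 0.311, 0.014, 1.512, -0.004, 1.319, -0.027], TCP at [0.148, -0.53, 0.231] pointing down, gripper open.
Joint ranges: [-2.7, 2.7], [-0.3, 1.91], [-1.27, 1.3], [0.12, 2.57], [-1.44, 4.58], [0.2, 2.03], [-3.05, 3.05]. Speed limits (rad/s): [2.79, 2.79, 3.14, 3.14, 3.14, 3.14, 3.14].

INTERFACE

Orientations are given as a unit quaternion [x, y, z, w].
In Python, from plant import read_state, optics, manip gives the robot as it stands. The module is installed in compiled form; this text tells all that it offers.
- The arm moves only by the tool servo_tool, never from a script. Its argument "motion" is a list of rows, each an object with "jaw": the finger opening in cm, from 0 to 8.54; "xyz": the shift along the tool's x, y, z in cm, a list of three; "dr": the turn, a rotation vector about the tool's x, y, z in degrees, a list of three. In form: [{"jaw": jaw, "xyz": [dx, dy, dz], "dr": [ax, ay, az]}, ...]. A call has 1 to 12 rows; each row shifts and turns the commanded pose from where the row before left it, along the tool's axes as they then stand; what a row does not reach is not made up. A row lasts 1/8 s, in which the tool goes at most 62.5 mm and 10.7 degrees, less where a joint would pass 70% of its speed; a pose out of reach is approached as far as the arm can. A call is refused whole if a number of a shift passes 6.25 or a number of a turn 10.7, either way. A call with a gripper value outside its range is refused whole. The fingers move at their own pace and stop on an object; the grip force is fixed at half the most. Time passes only in rows, so rows that do not move let the fingers close. It gives the time, the measured TCP pose, the force, the opening and the grip force at its end, in the units of the state.
- read_state(): the state, without advancing time (a new reading comes with each control period).
- optics.get_image(name): name is "scene" or "side" or "wrist"; returns the picture (400x640x3 uint8, blue, green, red); there is no depth.
- optics.camera_params(name): a dict with "fx", "fy", "cx", "cy" (pixels), "R" (3x3) and "t" (3): a world point X has camera coordinates R X + t. Camera axes: x right, y down, z forward; pixel columns grow to the right and rows downward; lengths in m; the calibration is good to about 2 mm. A picture is of the moment at which its call begins: read the wrist's pose just before it. camera_params takes no time and is no camera call; for the wrist camera it gives the pose at the moment of the call.
- manip.finish_job(): hands the job in; it is judged then, once.
The state is a dict: "time": time; "joint_pos": joint angles; "dq": joint speeds; "joint_torque": joint torques, N m; "tool_pos": TCP position; "orientation": TCP orientation; "ft_force": force on the tool from outside, world axes, zero at the start; "wrist_torque": the same for the moment, N m; "grip_width": finger opening in m; "gripper_force": force on a finger pad.
Only numpy, scipy, OpenCV 4.12 (cv2) and the standard library are available. Lean on these libraries where they do the work, as an engineer would, in place of code of your own. Each camera call takes 0.05 s, during which the arm holds its last target. There are 200 camera calls.

## Working session

There is one attempt and no reset: what is moved stays moved. The work goes in short steps, Python scripts to look and compute and a tool call to move; the robot and the scene stay as the last step left them, time stands still between calls to the robot, and variables do not carry over. Pictures are saved under pics/ and viewed, at most 10 in all, crops included, and the job is handed in when it is done.

Besides the shell and the picture viewer there is one more tool, called after "Emit:" in YAML: its name, and indented under it one key for each argument. servo_tool: Moves the arm, as the interface text tells. Its arguments: {"type":"object","properties":{"motion":{"type":"array","items":{"type":"object","properties":{"jaw":{"type":"number"},"xyz":{"type":"array","items":{"type":"number"}},"dr":{"type":"array","items":{"type":"number"}}}}}},"required":["motion"]}

```bash
mkdir -p pics; cat > h.py <<'E'
import numpy as np, cv2
from plant import read_state, optics, manip
from scipy.spatial.transform import Rotation as Ro
def ray(P,u,v):
    d=np.array([(u-P['cx'])/P['fx'],(v-P['cy'])/P['fy'],1.]); R=np.array(P['R']);t=np.array(P['t'])
    return -R.T@t, R.T@d
def onz(P,u,v,z):
    c,d=ray(P,u,v); return c+d*(z-c[2])/d[2]
def proj(P,X):
    x=np.array(P['R'])@np.array(X)+np.array(P['t']); return [P['fx']*x[0]/x[2]+P['cx'],P['fy']*x[1]/x[2]+P['cy']]
def tri(rs):
    A=0;b=0
    for c,d in rs:
        d=d/np.linalg.norm(d);M=np.eye(3)-np.outer(d,d);A=A+M;b=b+M@c
    return np.linalg.solve(A,b)
E
python3 - <<'E'
from h import *
np.set_printoptions(precision=3,suppress=True)
ims=[]
for n in ['scene','side']:
    im=optics.get_image(n);cv2.imwrite(f'pics/{n}0.png',im)
    P=optics.camera_params(n);c,d=ray(P,320,200);print(n,P['fx'],c,d)
print(manip.grasp_offset,read_state())
E
```

```text
scene 482.23265554171525 [1.206 0.744 0.789] [-0.606 -0.585 -0.539]
side 440.31265080191804 [0.197 0.873 0.694] [ 0.256 -0.789 -0.558]
0.0187 {'time': 0.1, 'joint_pos': array([ 1.257,  0.312,  0.014,  1.513, -0.004,  1.319, -0.027]), 'dq': array([-0.001, -0.001,  0.001, -0.002, -0.001,  0.001,  0.001]), 'joint_torque': array([  0.001, -38.085,   0.147, -23.124,   0.012,   0.008,   0.   ]), 'tool_pos': array([ 0.147, -0.529,  0.23 ]), 'orientation': array([ 0.991,  0.136, -0.   , -0.001]), 'ft_force': array([-0.182,  0.147, -0.228]), 'wrist_torque': array([-0.047, -0.066, -0.008]), 'gripper_force': 0.0, 'grip_width': 0.085170092512703}
```

View pics/scene0.png

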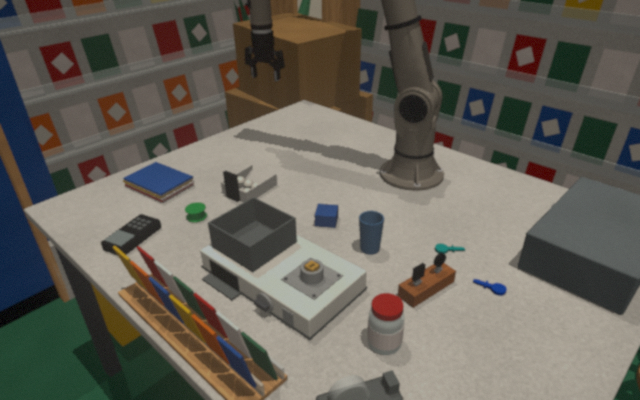

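View pics/side0.png

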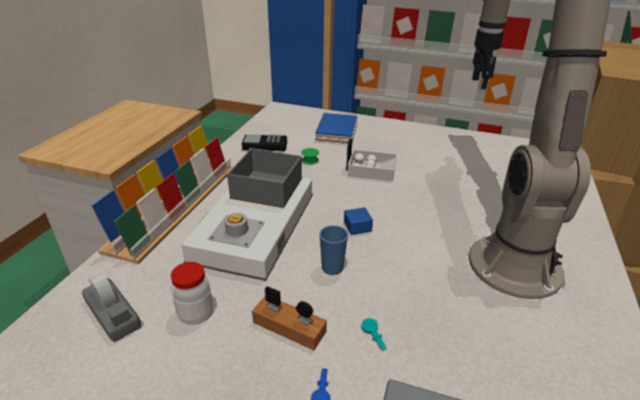

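The scene shows the tray at (245,185), hopper (253,230), lock (312,268) and key block (427,283). In the side view they are at (372,163), (266,175), (236,225) and (289,320). I'll enlarge these areas in a montage.

```bash
python3 - <<'E'
from h import *
np.set_printoptions(precision=3,suppress=True)
a=cv2.imread('pics/scene0.png');b=cv2.imread('pics/side0.png')
def crop(im,u,v,w,h): return cv2.resize(im[v:v+h,u:u+w],(400,300),interpolation=cv2.INTER_CUBIC)
m=np.vstack([np.hstack([crop(a,210,150,80,60),crop(b,330,130,80,60)]),np.hstack([crop(a,390,240,80,60),crop(b,250,280,80,60)])])
cv2.imwrite('pics/m1.png',m)
for n,p in [('scene',[(245,195,.0),(253,250,.06),(312,265,.094),(427,275,.035)]),('side',[(372,168,0),(236,218,.094),(289,317,.035)])]:
    P=optics.camera_params(n)
    for q in p: print(n,q,onz(P,*q))
E
```

```text
scene (245, 195, 0.0) [ 0.452 -0.307  0.   ]
scene (253, 250, 0.06) [ 0.657 -0.015  0.06 ]
scene (312, 265, 0.094) [0.629 0.159 0.094]
scene (427, 275, 0.035) [0.426 0.332 0.035]
side (372, 168, 0) [ 0.418 -0.337  0.   ]
side (236, 218, 0.094) [0.63  0.159 0.094]
side (289, 317, 0.035) [0.428 0.342 0.035]
```

View pics/m1.png

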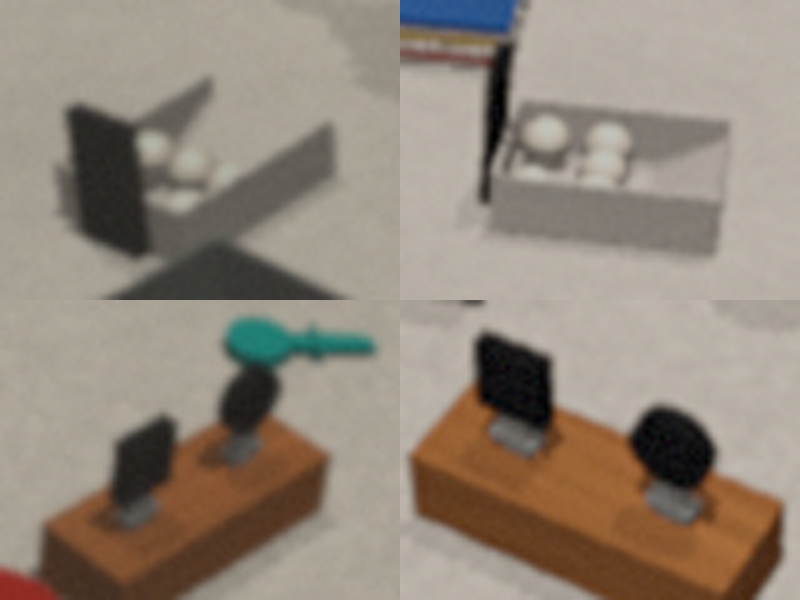

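The montage's bottom row shows the key candidates:
- **Square bow:** scene (419,272), side (273,296).
- **Round black bow:** scene (440,260), side (305,310). This is the one meant: black disc, standing in the block.
- **Turquoise key:** scene (449,248), lying down, not meant.
- **Blue key:** scene (490,287), lying down, not meant.

The tray's black plate is on the far −y/+x side and the lip points towards the base.

```bash
python3 - <<'E'
from h import *
np.set_printoptions(precision=4,suppress=True)
A=optics.camera_params('scene');B=optics.camera_params('side')
a=cv2.imread('pics/scene0.png');b=cv2.imread('pics/side0.png')
def ca(x,y):return 210+x/5-.4,150+y/5-.4
def cb(x,y):return 330+(x-400)/5-.4,130+y/5-.4
print('wall ends scene',onz(A,*ca(210,80),.04),onz(A,*ca(332,125),.04))
for p in [(525,103),(730,122),(718,205),(495,180)]: print('side corner',onz(B,*cb(*p),.04))
print('plate top scene',onz(A,*ca(70,107),.092),onz(A,*ca(138,125),.092)); print('plate top side',onz(B,*cb(495,45),.092),onz(B,*cb(508,40),.092))
def blob(im,roi,thr):
    x,y,w,h=roi;g=cv2.cvtColor(im[y:y+h,x:x+w],cv2.COLOR_BGR2HSV)[...,2];m=(g<thr).astype(np.uint8)
    n,l,s,c=cv2.connectedComponentsWithStats(m)
    return [(s[i],c[i]+[x,y]) for i in range(1,n) if s[i][4]>25]
for nm,ra,rb in [('round',(431,250,18,20),(292,298,26,24)),('square',(410,262,18,22),(263,284,20,26)),('plate',(220,168,22,36),(340,135,16,40))]:
    ka=blob(a,ra,75);kb=blob(b,rb,60);print(nm,[(k[0][4],k[1]) for k in ka],[(k[0][4],k[1]) for k in kb])
    if ka and kb:
        pa=max(ka,key=lambda k:k[0][4])[1];pb=max(kb,key=lambda k:k[0][4])[1]
        X=tri([ray(A,*pa),ray(B,*pb)]);print('  ',X,proj(A,X)-pa)
# lock, brass
for n,im,P,(x,y,w,h) in [('scene',a,A,(295,250,40,35)),('side',b,B,(220,205,40,35))]:
    hsv=cv2.cvtColor(im[y:y+h,x:x+w],cv2.COLOR_BGR2HSV);m=((hsv[...,1]>90)&(hsv[...,0]<30)&(hsv[...,2]>60)).astype(np.uint8)
    M=cv2.moments(m,True);u,v=M['m10']/M['m00']+x,M['m01']/M['m00']+y;print(n,'brass',M['m00'],u,v,onz(P,u,v,.097))
def c2(im,u,v,w,h,s=5): return cv2.resize(im[v:v+h,u:u+w],(400,300),interpolation=cv2.INTER_CUBIC)
m=np.vstack([np.hstack([c2(a,195,190,120,90),c2(b,215,140,100,75)]),np.hstack([c2(a,270,240,100,75),c2(b,180,190,100,75)])])
cv2.imwrite('pics/m2.png',m)
E
```

```text
wall ends scene [ 0.3596 -0.3794  0.04  ] [ 0.3466 -0.2756  0.04  ]
side corner [ 0.4835 -0.3608  0.04  ]
side corner [ 0.3541 -0.3806  0.04  ]
side corner [ 0.3418 -0.2737  0.04  ]
side corner [ 0.4749 -0.2574  0.04  ]
plate top scene [ 0.4959 -0.3381  0.092 ] [ 0.4824 -0.2904  0.092 ]
plate top side [ 0.498  -0.3315  0.092 ] [ 0.4923 -0.3411  0.092 ]
round [(np.int32(125), array([439.272, 259.728]))] [(np.int32(186), array([304.1505, 309.3548]))]
   [0.3965 0.3428 0.0685] [0.0682 0.1152]
square [(np.int32(156), array([418.0641, 272.6474]))] [(np.int32(203), array([272.5517, 296.0739]))]
   [0.4657 0.3308 0.0674] [-0.0272 -0.0469]
plate [(np.int32(345), array([231.4696, 186.113 ]))] [(np.int32(64), array([348.9531, 149.7656]))]
   [ 0.4926 -0.3145  0.0552] [-0.6434 -2.2113]
scene brass 112.0 311.44642857142856 265.74107142857144 [0.6339 0.1623 0.097 ]
side brass 99.0 234.97979797979798 218.54545454545453 [0.6291 0.165  0.097 ]
```

View pics/m2.png

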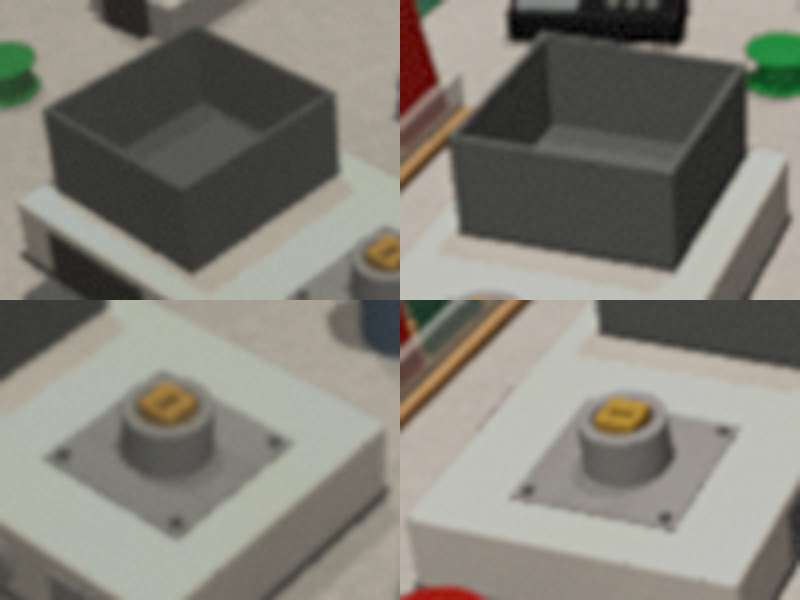

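The montage shows the hopper's rim corners and the lock's brass plug with its slot: scene crop (165,400), side crop (622,412). Next I compute the dispenser pose from them.

```bash
python3 - <<'E'
from h import *
np.set_printoptions(precision=4,suppress=True)
A=optics.camera_params('scene');B=optics.camera_params('side')
s=3.3333
R=[onz(A,195+x/s-.35,190+y/s-.35,.134) for x,y in [(195,27),(335,97),(188,188),(45,110)]]
S=[onz(B,215+(x-400)/4-.4,140+y/4-.4,.134) for x,y in [(548,37),(747,65),(677,178),(453,140)]]
for Q in (R,S):
    print(np.array(Q)[:,:2].tolist(),np.mean(Q,0),[np.linalg.norm(Q[i]-Q[i-1]) for i in range(4)],[np.degrees(np.arctan2(*(Q[i]-Q[i-1])[1::-1])) for i in range(4)])
ka=(270+165/4-.4,240+103/4-.4);kb=(180+222/4-.4,190+112/4-.4)
print('slot',onz(A,*ka,.097),onz(B,*kb,.097),tri([ray(A,*ka),ray(B,*kb)]))
# base corners top z=.06 scene (385,432)->right corner ; side (412,515),(752,585)
print([onz(A,270+385/4-.4,240+(432-300)/4-.4,.06)],[onz(B,180+12/4-.4,190+218/4-.4,.06),onz(B,180+345/4-.4,190+282/4-.4,.06)])
E
```

```text
[[0.5740915491784677, -0.10236657888982537], [0.5676932340652364, 0.04497648390599851], [0.7064476040917851, 0.04834571095706608], [0.7170680527089307, -0.09676434804090606]] [ 0.6413 -0.0265  0.134 ] [np.float64(0.14308621719886608), np.float64(0.1474819195370819), np.float64(0.1387952697046482), np.float64(0.1454981895118437)] [np.float64(-177.75613434408422), np.float64(92.48648477556075), np.float64(1.3909800714145113), np.float64(-85.81404726723484)]
[[0.7099340278384236, -0.09389323252639015], [0.5681700800989494, -0.10283071644831476], [0.5575792191581355, 0.04520085856107747], [0.704407390004, 0.05079001110353909]] [ 0.635  -0.0252  0.134 ] [np.float64(0.14478875893186716), np.float64(0.1420453994240399), np.float64(0.1484099509306198), np.float64(0.1469345105143284)] [np.float64(-87.81246853531538), np.float64(-176.3925717135517), np.float64(94.09223135798437), np.float64(2.1799652553124944)]
slot [0.6339 0.1604 0.097 ] [0.6305 0.1617 0.097 ] [0.6322 0.1588 0.0948]
[array([0.5374, 0.2393, 0.06  ])] [array([0.7202, 0.2455, 0.06  ]), array([0.5241, 0.2333, 0.06  ])]
```

```bash
cat >> h.py <<'E'
def down(yaw_y):  # tool z down, tool y at world yaw (deg)
    a=np.radians(yaw_y); y=np.array([np.cos(a),np.sin(a),0]); z=np.array([0,0,-1.]); return Ro.from_matrix(np.c_[np.cross(y,z),y,z])
def tilt(yaw,th): # fingers lean to world dir 'yaw'(deg) by th deg from down, about tool x
    a=np.radians(yaw); ax=np.cross([0,0,-1],[np.cos(a),np.sin(a),0]); return Ro.from_rotvec(ax*np.radians(th))
def rows(p1,R1,n,jaw,p0=None,R0=None):
    s=read_state(); p=s['tool_pos'] if p0 is None else np.array(p0); R=Ro.from_quat(s['orientation']) if R0 is None else R0
    P0,Q0=p.copy(),R; rv=(Q0.inv()*R1).as_rotvec(); out=[]
    for i in range(1,n+1):
        g=P0+(np.array(p1)-P0)*i/n; G=Q0*Ro.from_rotvec(rv*i/n)
        d=np.round(R.inv().apply(g-p)*100,2); r=np.round(np.degrees((R.inv()*G).as_rotvec()),1)
        p=p+R.apply(d/100); R=R*Ro.from_rotvec(np.radians(r)); out.append((d.tolist(),r.tolist()))
    print('jaw',jaw); [print(o) for o in out]
    return p,R
def pose():
    s=read_state(); R=Ro.from_quat(s['orientation']).as_matrix()
    print('t',s['time'],'p',np.round(s['tool_pos'],4),'yaw_y',np.degrees(np.arctan2(R[1,1],R[0,1])).round(2),'z',R[:,2].round(3),'F',np.round(s['ft_force'],1),'w',round(s['grip_width'],4),'gf',s['gripper_force'],'j',np.round(s['joint_pos'],2))
E
python3 - <<'E'
from h import *
rows([.49,-.311,.19],down(8),11,8.54); pose()
E
```

```text
jaw 8.54
([3.53, -1.07, 0.37], [-0.0, -0.0, -7.5])
([3.64, -0.61, 0.37], [-0.0, -0.0, -7.5])
([3.69, -0.12, 0.37], [-0.0, -0.0, -7.5])
([3.68, 0.36, 0.36], [-0.0, -0.0, -7.5])
([3.59, 0.84, 0.37], [-0.0, -0.0, -7.5])
([3.46, 1.3, 0.37], [-0.0, -0.1, -7.5])
([3.26, 1.73, 0.36], [-0.1, 0.0, -7.5])
([3.0, 2.15, 0.37], [0.0, 0.0, -7.4])
([2.7, 2.52, 0.36], [0.0, 0.0, -7.5])
([2.35, 2.85, 0.37], [0.0, 0.0, -7.5])
([1.96, 3.13, 0.37], [-0.0, 0.0, -7.5])
t 0.1 p [ 0.1475 -0.5292  0.2303] yaw_y -74.42 z [-0.001  0.002 -1.   ] F [-0.2  0.1 -0.2] w 0.0852 gf 0.0 j [ 1.26  0.31  0.01  1.51 -0.    1.32 -0.03]
```

Emit:
servo_tool:
  motion:
    - {"jaw":8.54,"xyz":[3.53,-1.07,0.37],"dr":[0,0,-7.5]}
    - {"jaw":8.54,"xyz":[3.64,-0.61,0.37],"dr":[0,0,-7.5]}
    - {"jaw":8.54,"xyz":[3.69,-0.12,0.37],"dr":[0,0,-7.5]}
    - {"jaw":8.54,"xyz":[3.68,0.36,0.36],"dr":[0,0,-7.5]}
    - {"jaw":8.54,"xyz":[3.59,0.84,0.37],"dr":[0,0,-7.5]}
    - {"jaw":8.54,"xyz":[3.46,1.3,0.37],"dr":[0,0,-7.5]}
    - {"jaw":8.54,"xyz":[3.26,1.73,0.36],"dr":[0,0,-7.5]}
    - {"jaw":8.54,"xyz":[3.0,2.15,0.37],"dr":[0,0,-7.4]}
    - {"jaw":8.54,"xyz":[2.7,2.52,0.36],"dr":[0,0,-7.5]}
    - {"jaw":8.54,"xyz":[2.35,2.85,0.37],"dr":[0,0,-7.5]}
    - {"jaw":8.54,"xyz":[1.96,3.13,0.37],"dr":[0,0,-7.5]}
    - {"jaw":8.54,"xyz":[0,0,0],"dr":[0,0,0]}

```text
time: 1.6
tool_pos: [0.4928, -0.3074, 0.1899]
orientation: [0.654, 0.757, 0.002, -0.001]
ft_force: [1.1, -0.1, -0.1]
grip_width: 0.0852
gripper_force: 0.0
```

```bash
python3 - <<'E'
from h import *
pose(); P=optics.camera_params('wrist'); im=optics.get_image('wrist'); cv2.imwrite('pics/w1.png',im)
np.save('w1.npy',P,allow_pickle=True); c,d=ray(P,320,200);print(c,d,P['fx'],proj(P,[.49,-.311,.092]))
E
```

```text
t 1.6 p [ 0.4928 -0.3074  0.1899] yaw_y 8.39 z [ 0.001  0.004 -1.   ] F [ 1.1 -0.1 -0.1] w 0.0852 gf 0.0 j [ 0.82  0.43 -0.41  1.48  0.17  1.27  0.54]
[ 0.48213635 -0.2273509   0.33304027] [ 0.05214803 -0.32162379 -0.94545636] 341.31477455146995 [np.float64(312.48996679349784), np.float64(201.06519042132297)]
```

View pics/w1.png

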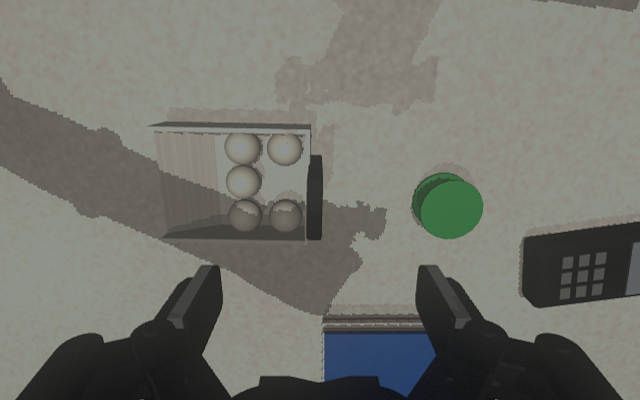

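The wrist picture shows all five capsules in the tray, with the plate at about (315,197) spanning rows 155–240.

```bash
python3 - <<'E'
from h import *
P=np.load('w1.npy',allow_pickle=True).item();im=cv2.imread('pics/w1.png')
m=(im.max(2)<38).astype(np.uint8); m[:150]=0;m[245:]=0;m[:,:304]=0;m[:,330:]=0
for r in range(160,240,12): print(r,np.where(m[r])[0][[0,-1]] if m[r].any() else None, end=' ')
(c,wh,an)=cv2.minAreaRect(cv2.findNonZero(m));print(c,wh,an)
for p in cv2.boxPoints((c,wh,an)): print(p,onz(P,*p,.092))
for q in [(311,124),(322,240),(150,125),(163,238)]: print(q,onz(P,*q,.04))
rows([.49,-.311,.19],down(8),1,8)
E
```

```text
160 None 172 None 184 None 196 None 208 None 220 None 232 None Traceback (most recent call last):
  File "<stdin>", line 5, in <module>
cv2.error: OpenCV(4.12.0) /io/opencv/modules/imgproc/src/convhull.cpp:143: error: (-215:Assertion failed) total >= 0 && (depth == CV_32F || depth == CV_32S) in function 'convexHull'
```

```bash
python3 - <<'E'
from h import *
P=np.load('w1.npy',allow_pickle=True).item();im=cv2.imread('pics/w1.png')
print(im[200,300:335].max(1))
m=(im.max(2)<55).astype(np.uint8); m[:150]=0;m[245:]=0;m[:,:304]=0;m[:,330:]=0
for r in range(160,240,12): print(r,np.where(m[r])[0][[0,-1]] if m[r].any() else None, end=' ')
(c,wh,an)=cv2.minAreaRect(cv2.findNonZero(m));print(c,wh,an)
for p in cv2.boxPoints((c,wh,an)): print(p,onz(P,*p,.092))
for q in [(311,124),(322,240),(150,125),(163,238)]: print(q,onz(P,*q,.04))
E
```

```text
[133 115 110 135 137 151 100  55  48  52  52  52  52  51  51  51  50  51
  51  51  49  47  63 102 104 102 101 121 145 147 145 147 146 147 146]
160 [311 321] 172 [309 321] 184 [308 322] 196 [307 321] 208 [307 321] 220 [307 321] 232 [307 321] (314.5, 197.5) (83.0, 15.0) 90.0
[307. 156.] [ 0.48131875 -0.27776204  0.092     ]
[322. 156.] [ 0.49193901 -0.27619486  0.092     ]
[322. 239.] [ 0.50169211 -0.34082336  0.092     ]
[307. 239.] [ 0.49016147 -0.34252245  0.092     ]
(311, 124) [ 0.48077876 -0.26101112  0.04      ]
(322, 240) [ 0.50606618 -0.36633178  0.04      ]
(150, 125) [ 0.34633135 -0.28170058  0.04      ]
(163, 238) [ 0.35736913 -0.38614215  0.04      ]
```

Emit:
servo_tool:
  motion:
    - {"jaw":8.54,"xyz":[-0.75,0,2.0],"dr":[0,0,0]}
    - {"jaw":8,"xyz":[0,0,3.5],"dr":[0,0,0]}
    - {"jaw":7,"xyz":[0,0,3.5],"dr":[0,0,0]}
    - {"jaw":6,"xyz":[0,0,3.0],"dr":[0,0,0]}
    - {"jaw":5,"xyz":[0,0,1.4],"dr":[0,0,0]}
    - {"jaw":3,"xyz":[0,0,0],"dr":[0,0,0]}
    - {"jaw":0,"xyz":[0,0,0],"dr":[0,0,0]}
    - {"jaw":0,"xyz":[0,0,0],"dr":[0,0,0]}
    - {"jaw":0,"xyz":[0,0,0],"dr":[0,0,0]}
    - {"jaw":0,"xyz":[0,0,0],"dr":[0,0,0]}

```text
time: 2.9
tool_pos: [0.4921, -0.32, 0.0585]
orientation: [0.656, 0.754, -0.0, 0.001]
ft_force: [-2.3, -0.6, 5.9]
grip_width: 0.0114
gripper_force: 60.1
```

```bash
python3 - <<'E'
from h import *
pose()
C=np.array([.638,-.026,0]);e=np.array([np.cos(np.radians(2.7)),np.sin(np.radians(2.7)),0]);n=np.array([-e[1],e[0],0])
def pour(th,dx=.03,lz=.155):
    c,s=np.cos(np.radians(th)),np.sin(np.radians(th)); f=-.144*c+.0315*s; u=.144*s+.0315*c
    return C+(dx-f)*e-.005*n+[0,0,lz+u], tilt(2.7,th)*down(2.7)
s=read_state();p=s['tool_pos']; q=p+[0,0,.19]
p,R=rows(q,down(8),6,0)
p,R=rows(*pour(25),14,0,p,R); print(p)
p,R=rows(*pour(43),4,0,p,R); print(p)
p,R=rows(*pour(62),4,0,p,R); print(p)
E
```

```text
t 2.9 p [ 0.4921 -0.32    0.0585] yaw_y 7.96 z [ 0.002 -0.002 -1.   ] F [-2.3 -0.6  5.9] w 0.0114 gf 60.066715478897095 j [ 0.81  0.56 -0.37  1.62  0.23  1.    0.5 ]
jaw 0
([-0.01, 0.01, -3.17], [0.0, 0.0, -0.0])
([-0.0, 0.0, -3.16], [0.0, 0.0, -0.0])
([-0.01, 0.01, -3.17], [0.0, 0.1, -0.0])
([-0.0, 0.0, -3.17], [0.1, -0.0, -0.0])
([-0.01, -0.0, -3.16], [-0.0, 0.0, -0.0])
([0.0, -0.0, -3.17], [-0.0, 0.0, -0.0])
jaw 0
([1.8, 2.37, 0.03], [-1.8, -0.1, 0.4])
([1.82, 2.35, 0.1], [-1.8, -0.1, 0.3])
([1.84, 2.34, 0.17], [-1.8, -0.0, 0.4])
([1.85, 2.32, 0.24], [-1.7, -0.1, 0.4])
([1.86, 2.3, 0.31], [-1.8, -0.1, 0.4])
([1.88, 2.27, 0.37], [-1.8, -0.1, 0.3])
([1.9, 2.25, 0.45], [-1.8, -0.1, 0.4])
([1.91, 2.22, 0.51], [-1.8, -0.0, 0.4])
([1.93, 2.2, 0.58], [-1.8, -0.1, 0.3])
([1.94, 2.16, 0.64], [-1.7, -0.1, 0.4])
([1.95, 2.13, 0.71], [-1.8, -0.1, 0.4])
([1.97, 2.09, 0.77], [-1.8, -0.1, 0.3])
([1.99, 2.06, 0.83], [-1.8, -0.0, 0.4])
([1.99, 2.02, 0.89], [-1.8, -0.1, 0.4])
[ 0.78529725 -0.02409378  0.24444832]
jaw 0
([0.0, -0.42, -1.07], [-4.5, -0.0, -0.0])
([0.0, -0.34, -1.11], [-4.5, -0.0, -0.0])
([0.0, -0.24, -1.12], [-4.5, -0.0, -0.0])
([0.0, -0.16, -1.14], [-4.5, -0.0, -0.0])
[ 0.7519729  -0.02567072  0.27621953]
jaw 0
([0.0, -0.45, -1.13], [-4.7, -0.0, -0.0])
([0.0, -0.36, -1.16], [-4.8, -0.0, -0.0])
([0.0, -0.26, -1.19], [-4.7, -0.0, -0.0])
([0.0, -0.16, -1.21], [-4.8, -0.0, -0.0])
[ 0.70795607 -0.02774701  0.29694136]
```

Emit:
servo_tool:
  motion:
    - {"jaw":0,"xyz":[0,0,-1.5],"dr":[0,0,0]}
    - {"jaw":0,"xyz":[0,0,-3.0],"dr":[0,0,0]}
    - {"jaw":0,"xyz":[0,0,-3.5],"dr":[0,0,0]}
    - {"jaw":0,"xyz":[0,0,-4.0],"dr":[0,0,0]}
    - {"jaw":0,"xyz":[0,0,-3.5],"dr":[0,0,0]}
    - {"jaw":0,"xyz":[0,0,-2.5],"dr":[0,0,0]}
    - {"jaw":0,"xyz":[0,0,-1.0],"dr":[0,0,0]}
    - {"jaw":0,"xyz":[0,0,0],"dr":[0,0,0]}

```text
time: 3.9
tool_pos: [0.4914, -0.3188, 0.2468]
orientation: [0.656, 0.755, 0.0, 0.0]
ft_force: [0.6, 0.2, -4.6]
grip_width: 0.0109
gripper_force: 58.8
```

```bash
python3 - <<'E'
from h import *
pose(); im=optics.get_image('scene')[60:260,180:380]; im2=optics.get_image('side')[60:260,250:450]; cv2.imwrite('pics/lift.png',cv2.resize(np.hstack([im,im2]),(800,400)))
E
```

```text
t 3.9 p [ 0.4914 -0.3188  0.2468] yaw_y 8.0 z [ 0.  0. -1.] F [ 0.6  0.2 -4.6] w 0.0109 gf 58.80732715129852 j [ 0.83  0.41 -0.41  1.37  0.16  1.4   0.56]
```

View pics/lift.png

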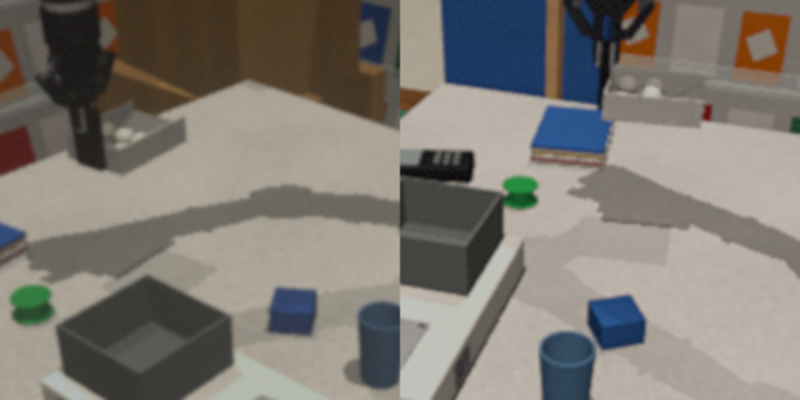

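The tray is held level with its capsules still in it, so I carry on to the hopper.

Emit:
servo_tool:
  motion:
    - {"jaw":0,"xyz":[0.9,1.19,0.0],"dr":[0,0,0]}
    - {"jaw":0,"xyz":[1.8,2.37,0.0],"dr":[-1.8,0,0.4]}
    - {"jaw":0,"xyz":[1.82,2.35,0.1],"dr":[-1.8,0,0.3]}
    - {"jaw":0,"xyz":[1.84,2.34,0.17],"dr":[-1.8,0,0.4]}
    - {"jaw":0,"xyz":[1.85,2.32,0.24],"dr":[-1.7,-0.1,0.4]}
    - {"jaw":0,"xyz":[1.86,2.3,0.31],"dr":[-1.8,-0.1,0.4]}
    - {"jaw":0,"xyz":[1.88,2.27,0.37],"dr":[-1.8,-0.1,0.3]}
    - {"jaw":0,"xyz":[1.9,2.25,0.45],"dr":[-1.8,-0.1,0.4]}
    - {"jaw":0,"xyz":[1.91,2.22,0.51],"dr":[-1.8,0,0.4]}
    - {"jaw":0,"xyz":[1.93,2.2,0.58],"dr":[-1.8,-0.1,0.3]}
    - {"jaw":0,"xyz":[1.94,2.16,0.64],"dr":[-1.7,-0.1,0.4]}
    - {"jaw":0,"xyz":[1.95,2.13,0.71],"dr":[-1.8,-0.1,0.4]}

```text
time: 5.5
tool_pos: [0.7319, -0.0734, 0.2428]
orientation: [0.673, 0.72, 0.124, 0.115]
ft_force: [0.1, 1.0, -4.6]
grip_width: 0.0114
gripper_force: 58.8
```

```bash
cat > pour.py <<'E'
from h import *
C=np.array([.638,-.026,0]);e=np.array([np.cos(np.radians(2.7)),np.sin(np.radians(2.7)),0]);n=np.array([-e[1],e[0],0])
def pour(th,dx=.03,lz=.155):
    c,s=np.cos(np.radians(th)),np.sin(np.radians(th)); f=-.144*c+.0315*s; u=.144*s+.0315*c
    return C+(dx-f)*e-.005*n+[0,0,lz+u], tilt(2.7,th)*down(2.7)
def lip():
    s=read_state(); R=Ro.from_quat(s['orientation']); print('lip',(s['tool_pos']+R.apply([.005,-.144,.0315])).round(4))
E
python3 - <<'E'
from pour import *
pose(); lip(); p,R=rows(*pour(25),4,0); rows(*pour(43),4,0,p,R)
E
```

```text
t 5.5 p [ 0.7319 -0.0734  0.2428] yaw_y 3.84 z [ 0.332  0.024 -0.943] F [ 0.1  1.  -4.6] w 0.0114 gf 58.83660972118378 j [ 0.4   0.49 -0.46  1.32  0.21  1.04  0.02]
lip [ 0.6066 -0.0767  0.1652]
jaw 0
([1.14, 1.35, 0.44], [-1.4, -0.1, 0.3])
([1.15, 1.32, 0.46], [-1.4, -0.2, 0.2])
([1.15, 1.32, 0.49], [-1.4, -0.1, 0.3])
([1.17, 1.29, 0.53], [-1.4, -0.2, 0.3])
jaw 0
([-0.0, -0.42, -1.07], [-4.5, 0.0, -0.0])
([-0.0, -0.33, -1.11], [-4.5, 0.0, -0.0])
([-0.01, -0.25, -1.13], [-4.5, 0.0, -0.0])
([0.0, -0.15, -1.14], [-4.5, 0.1, -0.0])
```

Emit:
servo_tool:
  motion:
    - {"jaw":0,"xyz":[1.14,1.35,0.44],"dr":[-1.4,-0.1,0.3]}
    - {"jaw":0,"xyz":[1.15,1.32,0.46],"dr":[-1.4,-0.2,0.2]}
    - {"jaw":0,"xyz":[1.15,1.32,0.49],"dr":[-1.4,-0.1,0.3]}
    - {"jaw":0,"xyz":[1.17,1.29,0.53],"dr":[-1.4,-0.2,0.3]}
    - {"jaw":0,"xyz":[0,0,0],"dr":[0,0,0]}
    - {"jaw":0,"xyz":[0,-0.42,-1.07],"dr":[-4.5,0,0]}
    - {"jaw":0,"xyz":[0,-0.33,-1.11],"dr":[-4.5,0,0]}

```text
time: 6.38
tool_pos: [0.7684, -0.0285, 0.2622]
orientation: [0.661, 0.69, 0.212, 0.205]
ft_force: [0.5, -0.1, -4.0]
grip_width: 0.0112
gripper_force: 59.6
```

```bash
python3 - <<'E'
from pour import *
pose(); lip(); p,R=rows(*pour(46),3,0); rows(*pour(62),4,0,p,R)
E
```

```text
t 6.375 p [ 0.7684 -0.0285  0.2622] yaw_y 2.6 z [ 0.563  0.022 -0.826] F [ 0.5 -0.1 -4. ] w 0.0112 gf 59.59565877914429 j [ 0.37  0.4  -0.46  1.51  0.25  0.68 -0.11]
lip [ 0.6671 -0.0282  0.1551]
jaw 0
([0.12, -0.29, -0.93], [-3.9, 0.1, -0.0])
([0.11, -0.22, -0.95], [-3.9, 0.1, -0.0])
([0.12, -0.16, -0.96], [-3.9, 0.1, -0.1])
jaw 0
([0.0, -0.36, -0.96], [-4.0, -0.0, 0.0])
([0.0, -0.28, -0.99], [-4.0, -0.0, 0.0])
([0.0, -0.22, -1.0], [-4.0, -0.0, 0.0])
([0.0, -0.15, -1.01], [-4.0, -0.0, 0.0])
```

Emit:
servo_tool:
  motion:
    - {"jaw":0,"xyz":[0.12,-0.29,-0.93],"dr":[-3.9,0.1,0]}
    - {"jaw":0,"xyz":[0.11,-0.22,-0.95],"dr":[-3.9,0.1,0]}
    - {"jaw":0,"xyz":[0.12,-0.16,-0.96],"dr":[-3.9,0.1,-0.1]}
    - {"jaw":0,"xyz":[0,0,0],"dr":[0,0,0]}
    - {"jaw":0,"xyz":[0,0,0],"dr":[0,0,0]}
    - {"jaw":0,"xyz":[0,-0.36,-0.96],"dr":[-4.0,0,0]}
    - {"jaw":0,"xyz":[0,0,0],"dr":[0,0,0]}
    - {"jaw":0,"xyz":[0,-0.28,-0.99],"dr":[-4.0,0,0]}
    - {"jaw":0,"xyz":[0,0,0],"dr":[0,0,0]}

```text
time: 7.5
tool_pos: [0.7316, -0.0303, 0.2755]
orientation: [0.627, 0.655, 0.302, 0.294]
ft_force: [-0.2, -1.0, -2.5]
grip_width: 0.0115
gripper_force: 59.8
```

```bash
python3 - <<'E'
from pour import *
pose(); lip(); im=optics.get_image('scene')[100:300,180:380]; im2=optics.get_image('side')[60:260,200:400]; cv2.imwrite('pics/pour.png',cv2.resize(np.hstack([im,im2]),(800,400)))
p,R=rows(*pour(62),2,0)
E
```

```text
t 7.5 p [ 0.7316 -0.0303  0.2755] yaw_y 2.84 z [ 0.764  0.027 -0.645] F [-0.2 -1.  -2.5] w 0.0115 gf 59.78291988372803 j [ 0.62  0.25 -0.67  1.87  0.46  0.22 -0.32]
lip [ 0.6628 -0.029   0.1451]
jaw 0
([0.16, -0.0, -1.58], [-6.0, 0.3, 0.0])
([0.16, 0.16, -1.57], [-6.0, 0.2, 0.1])
```

View pics/pour.png

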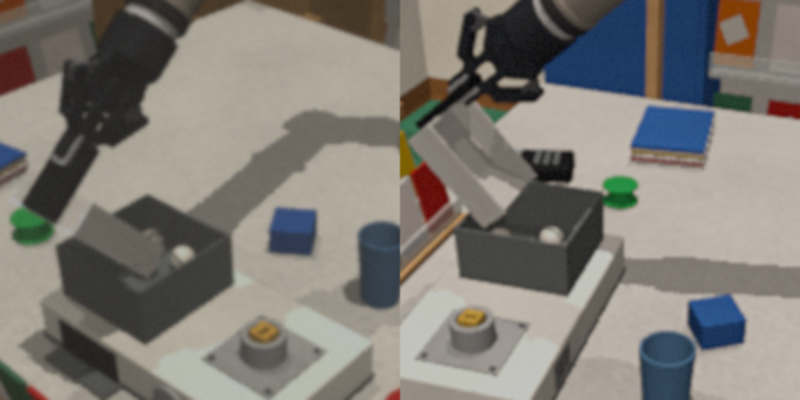

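Two capsules are visible in the hopper. I'll hold and shake once, then return to a slight tilt and compare the weight.

Emit:
servo_tool:
  motion:
    - {"jaw":0,"xyz":[0,0,-1.0],"dr":[-2,0,0]}
    - {"jaw":0,"xyz":[0,0,1.0],"dr":[0,0,0]}
    - {"jaw":0,"xyz":[0,0,-1.5],"dr":[0,0,0]}
    - {"jaw":0,"xyz":[0,0,0],"dr":[0,0,0]}
    - {"jaw":0,"xyz":[0,0,0],"dr":[0,0,0]}
    - {"jaw":0,"xyz":[0,0,0],"dr":[0,0,0]}

```text
time: 8.35
tool_pos: [0.7205, -0.03, 0.2841]
orientation: [0.622, 0.65, 0.312, 0.304]
ft_force: [0.4, -0.4, -3.5]
grip_width: 0.0113
gripper_force: 59.9
```

```bash
python3 - <<'E'
from pour import *
pose(); lip(); im=optics.get_image('wrist'); cv2.imwrite('pics/w2.png',im)
P0,R0=pour(25); P0[2]+=.03
p,R=rows(P0,R0,6,0)
E
```

```text
t 8.35 p [ 0.7205 -0.03    0.2841] yaw_y 2.87 z [ 0.784  0.028 -0.62 ] F [ 0.4 -0.4 -3.5] w 0.0113 gf 59.863786697387695 j [ 0.84  0.26 -0.92  1.91  0.77  0.21 -0.6 ]
lip [ 0.6559 -0.0286  0.1516]
jaw 0
([0.05, 0.55, 0.95], [4.4, 0.1, -0.0])
([0.06, 0.61, 0.9], [4.5, 0.1, -0.0])
([0.05, 0.69, 0.86], [4.4, 0.1, -0.0])
([0.05, 0.75, 0.8], [4.5, 0.1, -0.0])
([0.04, 0.81, 0.73], [4.4, 0.0, -0.0])
([0.05, 0.86, 0.68], [4.5, 0.1, -0.0])
```

View pics/w2.png

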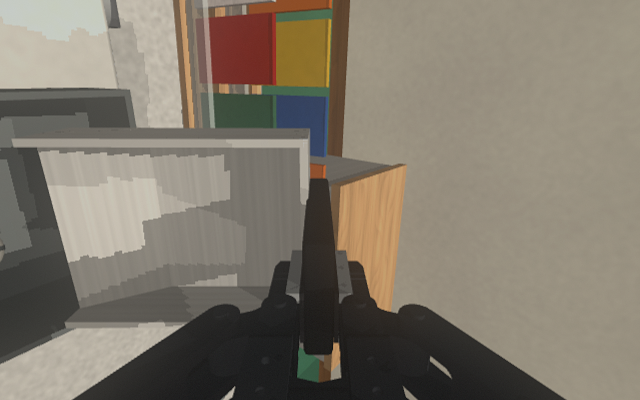

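The wrist picture shows the tray empty. I return it to where it stood.

Emit:
servo_tool:
  motion:
    - {"jaw":0,"xyz":[0.05,0.55,0.95],"dr":[4.4,0.1,0]}
    - {"jaw":0,"xyz":[0.06,0.61,0.9],"dr":[4.5,0.1,0]}
    - {"jaw":0,"xyz":[0.05,0.69,0.86],"dr":[4.4,0.1,0]}
    - {"jaw":0,"xyz":[0.05,0.75,0.8],"dr":[4.5,0.1,0]}
    - {"jaw":0,"xyz":[0.04,0.81,0.73],"dr":[4.4,0,0]}
    - {"jaw":0,"xyz":[0.05,0.86,0.68],"dr":[4.5,0.1,0]}
    - {"jaw":0,"xyz":[0,0,0],"dr":[0,0,0]}

```text
time: 9.28
tool_pos: [0.7872, -0.0237, 0.2738]
orientation: [0.674, 0.706, 0.157, 0.149]
ft_force: [-0.3, 0.4, -3.5]
grip_width: 0.011
gripper_force: 59.9
```

```bash
python3 - <<'E'
from pour import *
pose(); lip(); p,R=rows([.492,-.32,.24],down(8),12,0)
a=optics.get_image('side')[130:210,215:315]; 
g=cv2.cvtColor(a,cv2.COLOR_BGR2GRAY); cv2.imwrite('pics/hop.png',cv2.resize(a,(800,600)))
E
```

```text
t 9.275 p [ 0.7872 -0.0237  0.2738] yaw_y 2.58 z [ 0.423  0.021 -0.906] F [-0.3  0.4 -3.5] w 0.011 gf 59.94335353374481 j [ 0.56  0.66 -0.99  1.21  0.67  1.11 -0.33]
lip [ 0.67   -0.0239  0.1843]
jaw 0
([-2.35, -2.45, -0.84], [2.1, 0.1, -0.4])
([-2.34, -2.49, -0.75], [2.1, 0.1, -0.5])
([-2.31, -2.54, -0.66], [2.1, 0.1, -0.4])
([-2.3, -2.57, -0.58], [2.0, 0.1, -0.5])
([-2.27, -2.62, -0.48], [2.1, 0.0, -0.4])
([-2.25, -2.65, -0.39], [2.1, 0.1, -0.5])
([-2.23, -2.67, -0.3], [2.1, 0.1, -0.4])
([-2.2, -2.71, -0.2], [2.1, 0.1, -0.4])
([-2.19, -2.72, -0.11], [2.1, 0.1, -0.5])
([-2.17, -2.75, -0.01], [2.1, 0.1, -0.4])
([-2.15, -2.76, 0.09], [2.1, 0.1, -0.5])
([-2.12, -2.77, 0.18], [2.0, 0.1, -0.4])
```

Weight fell by about 1.1 N, which is all five capsules.

Emit:
servo_tool:
  motion:
    - {"jaw":0,"xyz":[-2.35,-2.45,-0.84],"dr":[2.1,0.1,-0.4]}
    - {"jaw":0,"xyz":[-2.34,-2.49,-0.75],"dr":[2.1,0.1,-0.5]}
    - {"jaw":0,"xyz":[-2.31,-2.54,-0.66],"dr":[2.1,0.1,-0.4]}
    - {"jaw":0,"xyz":[-2.3,-2.57,-0.58],"dr":[2.0,0.1,-0.5]}
    - {"jaw":0,"xyz":[-2.27,-2.62,-0.48],"dr":[2.1,0,-0.4]}
    - {"jaw":0,"xyz":[-2.25,-2.65,-0.39],"dr":[2.1,0.1,-0.5]}
    - {"jaw":0,"xyz":[-2.23,-2.67,-0.3],"dr":[2.1,0.1,-0.4]}
    - {"jaw":0,"xyz":[-2.2,-2.71,-0.2],"dr":[2.1,0.1,-0.4]}
    - {"jaw":0,"xyz":[-2.19,-2.72,-0.11],"dr":[2.1,0.1,-0.5]}
    - {"jaw":0,"xyz":[-2.17,-2.75,-0.01],"dr":[2.1,0.1,-0.4]}
    - {"jaw":0,"xyz":[-2.15,-2.76,0.09],"dr":[2.1,0.1,-0.5]}
    - {"jaw":0,"xyz":[-2.12,-2.77,0.18],"dr":[2.0,0.1,-0.4]}

```text
time: 10.82
tool_pos: [0.489, -0.3219, 0.2419]
orientation: [0.656, 0.755, -0.002, 0.002]
ft_force: [0.3, 0.5, -3.2]
grip_width: 0.0114
gripper_force: 59.9
```

```bash
python3 - <<'E'
from pour import *
pose(); rows([.492,-.32,.062],down(8),6,0)
E
```

```text
t 10.825 p [ 0.489  -0.3219  0.2419] yaw_y 8.01 z [ 0.    -0.004 -1.   ] F [ 0.3  0.5 -3.2] w 0.0114 gf 59.904212951660156 j [ 1.21  0.59 -1.08  1.37  0.52  1.48  0.3 ]
jaw 0
([0.04, 0.05, 3.0], [-0.0, 0.0, 0.0])
([0.03, 0.06, 3.0], [-0.0, 0.1, 0.0])
([0.03, 0.05, 3.0], [-0.0, 0.0, 0.0])
([0.04, 0.06, 3.0], [-0.0, 0.1, 0.0])
([0.02, 0.05, 2.99], [-0.0, 0.0, 0.0])
([0.03, 0.06, 3.0], [-0.0, 0.1, 0.0])
```

Emit:
servo_tool:
  motion:
    - {"jaw":0,"xyz":[0,0,2.0],"dr":[0.1,0.1,0]}
    - {"jaw":0,"xyz":[0,0,3.5],"dr":[0.1,0,0]}
    - {"jaw":0,"xyz":[0,0,4.0],"dr":[0,0,0]}
    - {"jaw":0,"xyz":[0,0,3.5],"dr":[0,0,0]}
    - {"jaw":0,"xyz":[0,0,2.5],"dr":[0,0,0]}
    - {"jaw":0,"xyz":[0,0,1.5],"dr":[0,0,0]}
    - {"jaw":0,"xyz":[0,0,0.8],"dr":[0,0,0]}
    - {"jaw":0,"xyz":[0,0,0],"dr":[0,0,0]}

```text
time: 11.82
tool_pos: [0.4896, -0.3208, 0.064]
orientation: [0.656, 0.755, -0.001, -0.001]
ft_force: [0.3, -0.3, -2.7]
grip_width: 0.0111
gripper_force: 59.9
```

Emit:
servo_tool:
  motion:
    - {"jaw":0,"xyz":[0,0,0.25],"dr":[0,0,0]}
    - {"jaw":0,"xyz":[0,0,0.2],"dr":[0,0,0]}
    - {"jaw":0,"xyz":[0,0,0.05],"dr":[0,0,0]}
    - {"jaw":0,"xyz":[0,0,0],"dr":[0,0,0]}

```text
time: 12.32
tool_pos: [0.4895, -0.321, 0.0589]
orientation: [0.656, 0.755, -0.002, -0.001]
ft_force: [-1.1, 0.5, -2.9]
grip_width: 0.0111
gripper_force: 60.0
```

Emit:
servo_tool:
  motion:
    - {"jaw":0,"xyz":[0,0,0.1],"dr":[0,0,0]}
    - {"jaw":0,"xyz":[0,0,0.05],"dr":[0,0,0]}
    - {"jaw":0,"xyz":[0,0,0],"dr":[0,0,0]}

```text
time: 12.7
tool_pos: [0.4897, -0.321, 0.0585]
orientation: [0.656, 0.755, -0.002, -0.001]
ft_force: [-3.1, 0.4, 5.6]
grip_width: 0.0113
gripper_force: 61.2
```

Contact at +5.6 N. I release the tray, lift clear, and measure the way to the key.

Emit:
servo_tool:
  motion:
    - {"jaw":2,"xyz":[0,0,0],"dr":[0,0,0]}
    - {"jaw":4,"xyz":[0,0,0],"dr":[0,0,0]}
    - {"jaw":5,"xyz":[0,0,-0.3],"dr":[0,0,0]}
    - {"jaw":5,"xyz":[0,0,-2.0],"dr":[0,0,0]}
    - {"jaw":5,"xyz":[0,0,-4.0],"dr":[0,0,0]}
    - {"jaw":5,"xyz":[0,0,-5.0],"dr":[0,0,0]}
    - {"jaw":5,"xyz":[0,0,-4.0],"dr":[0,0,0]}

```text
time: 13.58
tool_pos: [0.491, -0.3206, 0.2141]
orientation: [0.656, 0.755, -0.001, 0.0]
ft_force: [-0.1, -0.3, -0.4]
grip_width: 0.05
gripper_force: 0.0
```

```bash
python3 - <<'E'
from pour import *
pose()
A=optics.camera_params('scene');B=optics.camera_params('side')
print('jar top',onz(A,388,303,.11),onz(B,189,272,.11),'pot top',onz(A,371,218,.1),onz(B,333,234,.1))
a=optics.get_image('side'); cv2.imwrite('pics/s3.png',a)
# white balls in hopper: bright, unsaturated
x,y,w,h=215,140,100,75; c=a[y:y+h,x:x+w]; hs=cv2.cvtColor(c,cv2.COLOR_BGR2HSV); g=(hs[...,2]>110).astype(np.uint8)
n,l,s,cc=cv2.connectedComponentsWithStats(g); print([(s[i].tolist()) for i in range(1,n) if s[i][4]>5])
p=[.49,-.32,.25]
s=read_state();p,R=s['tool_pos'],Ro.from_quat(s['orientation'])
p,R=rows([.55,0,.30],down(45),12,5,p,R); p,R=rows([.3965,.343,.19],down(80),14,5,p,R)
E
```

```text
t 13.575 p [ 0.491  -0.3206  0.2141] yaw_y 8.07 z [-0.001 -0.002 -1.   ] F [-0.1 -0.3 -0.4] w 0.05 gf 0.0 j [ 1.21  0.61 -1.07  1.41  0.53  1.43  0.29]
jar top [0.62389817 0.36210639 0.11      ] [0.62150255 0.362171   0.11      ] pot top [0.40511957 0.14758277 0.1       ] [0.40119496 0.14867209 0.1       ]
[[0, 0, 100, 75, 2640], [30, 0, 14, 2, 28], [59, 0, 41, 18, 479], [29, 33, 11, 5, 45], [55, 33, 12, 9, 90]]
jaw 5
([2.58, 0.84, -0.68], [0.0, 0.0, -3.1])
([2.53, 0.98, -0.68], [0.0, 0.1, -3.1])
([2.47, 1.12, -0.68], [0.1, 0.0, -3.0])
([2.42, 1.24, -0.68], [-0.0, 0.1, -3.1])
([2.34, 1.37, -0.67], [-0.0, 0.0, -3.1])
([2.27, 1.49, -0.68], [0.0, 0.1, -3.1])
([2.18, 1.62, -0.67], [0.0, -0.0, -3.1])
([2.09, 1.73, -0.67], [0.1, 0.0, -3.0])
([2.0, 1.84, -0.67], [-0.0, 0.1, -3.1])
([1.9, 1.94, -0.67], [-0.0, 0.0, -3.1])
([1.79, 2.04, -0.67], [0.0, 0.1, -3.1])
([1.68, 2.14, -0.67], [0.0, 0.0, -3.1])
jaw 5
([2.51, 0.96, 0.79], [0.0, 0.0, -2.5])
([2.46, 1.06, 0.78], [0.0, 0.0, -2.5])
([2.41, 1.18, 0.79], [0.0, 0.0, -2.5])
([2.36, 1.28, 0.78], [0.0, 0.0, -2.5])
([2.31, 1.37, 0.79], [0.0, 0.0, -2.5])
([2.24, 1.48, 0.79], [0.0, 0.0, -2.5])
([2.17, 1.58, 0.78], [0.0, 0.0, -2.5])
([2.1, 1.66, 0.79], [0.0, 0.0, -2.5])
([2.03, 1.76, 0.78], [0.0, 0.0, -2.5])
([1.95, 1.85, 0.79], [0.0, 0.0, -2.5])
([1.87, 1.93, 0.79], [0.0, 0.0, -2.5])
([1.78, 2.0, 0.78], [0.0, 0.0, -2.5])
([1.69, 2.09, 0.79], [0.0, 0.0, -2.5])
([1.6, 2.15, 0.78], [0.0, 0.0, -2.5])
```

Emit:
servo_tool:
  motion:
    - {"jaw":5,"xyz":[2.58,0.84,-0.68],"dr":[0,0,-3.1]}
    - {"jaw":5,"xyz":[2.53,0.98,-0.68],"dr":[0,0.1,-3.1]}
    - {"jaw":5,"xyz":[2.47,1.12,-0.68],"dr":[0.1,0,-3.0]}
    - {"jaw":5,"xyz":[2.42,1.24,-0.68],"dr":[0,0.1,-3.1]}
    - {"jaw":5,"xyz":[2.34,1.37,-0.67],"dr":[0,0,-3.1]}
    - {"jaw":5,"xyz":[2.27,1.49,-0.68],"dr":[0,0.1,-3.1]}
    - {"jaw":5,"xyz":[2.18,1.62,-0.67],"dr":[0,0,-3.1]}
    - {"jaw":5,"xyz":[2.09,1.73,-0.67],"dr":[0.1,0,-3.0]}
    - {"jaw":5,"xyz":[2.0,1.84,-0.67],"dr":[0,0.1,-3.1]}
    - {"jaw":5,"xyz":[1.9,1.94,-0.67],"dr":[0,0,-3.1]}
    - {"jaw":5,"xyz":[1.79,2.04,-0.67],"dr":[0,0.1,-3.1]}
    - {"jaw":5,"xyz":[1.68,2.14,-0.67],"dr":[0,0,-3.1]}

```text
time: 15.12
tool_pos: [0.547, 0.0018, 0.292]
orientation: [0.381, 0.925, 0.001, -0.006]
ft_force: [0.2, -1.2, 0.3]
grip_width: 0.0501
gripper_force: 0.0
```

```bash
python3 - <<'E'
from pour import *
pose(); P=optics.camera_params('wrist'); np.save('w4.npy',P,allow_pickle=True); im=optics.get_image('wrist'); cv2.imwrite('pics/w4.png',im)
print('hopper',proj(P,[.638,-.026,.08]),'lock',proj(P,[.631,.162,.097]))
p,R=rows([.3965,.343,.19],down(80),14,5)
E
```

```text
t 15.125 p [0.547  0.0018 0.292 ] yaw_y 45.25 z [-0.011  0.006 -1.   ] F [ 0.2 -1.2  0.3] w 0.0501 gf 0.0 j [ 0.73  0.53 -1.21  1.36  0.48  1.58  0.36]
hopper [np.float64(358.61540210205106), np.float64(236.88745626436437)] lock [np.float64(499.09811992657364), np.float64(114.42139512717273)]
jaw 5
([2.43, 0.96, 0.77], [0.0, -0.1, -2.4])
([2.4, 1.07, 0.77], [0.0, -0.0, -2.5])
([2.34, 1.17, 0.77], [0.1, -0.1, -2.4])
([2.29, 1.27, 0.76], [-0.0, -0.0, -2.5])
([2.24, 1.36, 0.76], [0.0, -0.1, -2.4])
([2.18, 1.46, 0.75], [0.0, -0.0, -2.5])
([2.11, 1.56, 0.76], [0.0, -0.1, -2.4])
([2.05, 1.64, 0.75], [0.1, -0.0, -2.5])
([1.97, 1.73, 0.76], [-0.0, -0.1, -2.4])
([1.9, 1.81, 0.74], [0.0, -0.0, -2.5])
([1.82, 1.89, 0.75], [0.0, -0.1, -2.4])
([1.75, 1.96, 0.74], [0.0, -0.0, -2.5])
([1.65, 2.04, 0.75], [0.1, -0.1, -2.4])
([1.57, 2.11, 0.73], [-0.0, -0.0, -2.5])
```

Emit:
servo_tool:
  motion:
    - {"jaw":5,"xyz":[2.43,0.96,0.77],"dr":[0,-0.1,-2.4]}
    - {"jaw":5,"xyz":[2.4,1.07,0.77],"dr":[0,0,-2.5]}
    - {"jaw":5,"xyz":[2.34,1.17,0.77],"dr":[0.1,-0.1,-2.4]}
    - {"jaw":5,"xyz":[2.29,1.27,0.76],"dr":[0,0,-2.5]}
    - {"jaw":5,"xyz":[0,0,0],"dr":[0,0,0]}

```text
time: 15.8
tool_pos: [0.5033, 0.0992, 0.2616]
orientation: [0.299, 0.954, -0.001, -0.005]
ft_force: [0.4, -0.7, 0.3]
grip_width: 0.0502
gripper_force: 0.0
```

```bash
python3 - <<'E'
from pour import *
pose()
p,R=rows([.3965,.343,.19],down(80),10,5)
E
```

```text
t 15.8 p [0.5033 0.0992 0.2616] yaw_y 55.21 z [-0.01   0.002 -1.   ] F [ 0.4 -0.7  0.3] w 0.0502 gf 0.0 j [ 0.63  0.47 -1.22  1.52  0.44  1.47  0.35]
jaw 5
([2.26, 1.4, 0.73], [-0.0, -0.1, -2.5])
([2.2, 1.49, 0.73], [-0.0, -0.0, -2.5])
([2.13, 1.59, 0.73], [-0.0, -0.1, -2.4])
([2.07, 1.67, 0.72], [-0.1, -0.0, -2.5])
([1.99, 1.77, 0.73], [0.0, -0.1, -2.5])
([1.91, 1.84, 0.72], [0.0, -0.1, -2.5])
([1.84, 1.94, 0.72], [0.0, -0.0, -2.5])
([1.74, 2.0, 0.72], [0.0, -0.1, -2.4])
([1.66, 2.08, 0.72], [-0.0, -0.0, -2.5])
([1.57, 2.15, 0.72], [-0.0, -0.1, -2.5])
```

Emit:
servo_tool:
  motion:
    - {"jaw":5,"xyz":[2.26,1.4,0.73],"dr":[0,-0.1,-2.5]}
    - {"jaw":5,"xyz":[2.2,1.49,0.73],"dr":[0,0,-2.5]}
    - {"jaw":5,"xyz":[2.13,1.59,0.73],"dr":[0,-0.1,-2.4]}
    - {"jaw":5,"xyz":[2.07,1.67,0.72],"dr":[-0.1,0,-2.5]}
    - {"jaw":5,"xyz":[1.99,1.77,0.73],"dr":[0,-0.1,-2.5]}
    - {"jaw":5,"xyz":[1.91,1.84,0.72],"dr":[0,-0.1,-2.5]}
    - {"jaw":5,"xyz":[1.84,1.94,0.72],"dr":[0,0,-2.5]}
    - {"jaw":5,"xyz":[1.74,2.0,0.72],"dr":[0,-0.1,-2.4]}
    - {"jaw":5,"xyz":[1.66,2.08,0.72],"dr":[0,0,-2.5]}
    - {"jaw":5,"xyz":[1.57,2.15,0.72],"dr":[0,-0.1,-2.5]}
    - {"jaw":5,"xyz":[0,0,0],"dr":[0,0,0]}

```text
time: 17.18
tool_pos: [0.3989, 0.342, 0.1898]
orientation: [0.089, 0.996, 0.0, -0.0]
ft_force: [0.7, 0.3, 0.3]
grip_width: 0.0501
gripper_force: 0.0
```

```bash
python3 - <<'E'
from pour import *
np.set_printoptions(precision=4,suppress=True)
pose(); P=optics.camera_params('wrist'); np.save('w5.npy',P,allow_pickle=True); im=optics.get_image('wrist'); cv2.imwrite('pics/w5.png',im)
u,v=proj(P,[.3965,.343,.087]); u2,v2=proj(P,[.4657,.331,.087]); print(u,v,u2,v2)
m=((im.max(2)<75)).astype(np.uint8)
n,l,s,c=cv2.connectedComponentsWithStats(m)
for i in range(1,n):
    if s[i][4]>60: print(s[i],c[i], onz(P,*c[i],.075))
# lock in w4
Q=np.load('w4.npy',allow_pickle=True).item(); w=cv2.imread('pics/w4.png');hs=cv2.cvtColor(w,cv2.COLOR_BGR2HSV)
x,y=470,85; b=hs[y:y+60,x:x+60]; mm=((b[...,1]>90)&(b[...,0]>8)&(b[...,0]<32)&(b[...,2]>60)).astype(np.uint8)
(cc,wh,an)=cv2.minAreaRect(cv2.findNonZero(mm)); cc=(cc[0]+x,cc[1]+y); print('brass',mm.sum(),cc,wh,an,onz(Q,*cc,.097))
st=np.hstack([cv2.resize(im[100:300,220:420],(400,400)),cv2.resize(w[70:160,450:540],(400,400),interpolation=cv2.INTER_CUBIC)])
cv2.imwrite('pics/m5.png',st)
E
```

```text
t 17.175 p [0.3989 0.342  0.1898] yaw_y 79.82 z [-0.  0. -1.] F [0.7 0.3 0.3] w 0.0501 gf 0.0 j [ 0.08  0.56 -1.2   1.62  0.53  1.34  0.2 ]
321.4880716214342 191.8129132165677 321.7414854180892 273.1376079394378
[291 133  56   5 217] [318.1797 134.5899] [0.3555 0.3478 0.075 ]
[309 166  15  43 561] [315.8503 187.1016] [0.3957 0.3387 0.075 ]
[  26  182  131   99 8077] [ 89.9263 230.4131] [0.3996 0.1486 0.075 ]
[  0 210  12  23 149] [  3.5973 220.1611] [0.3785 0.0828 0.075 ]
[311 238  13  54 589] [316.8574 264.3599] [0.4637 0.3272 0.075 ]
[    0   254   585   146 34776] [309.8182 352.2334] [0.5548 0.304  0.075 ]
brass 552 (496.47059059143066, 118.61764526367188) (23.8798828125, 27.57958221435547) 47.72631072998047 [0.6325 0.1579 0.097 ]
```

View pics/m5.png

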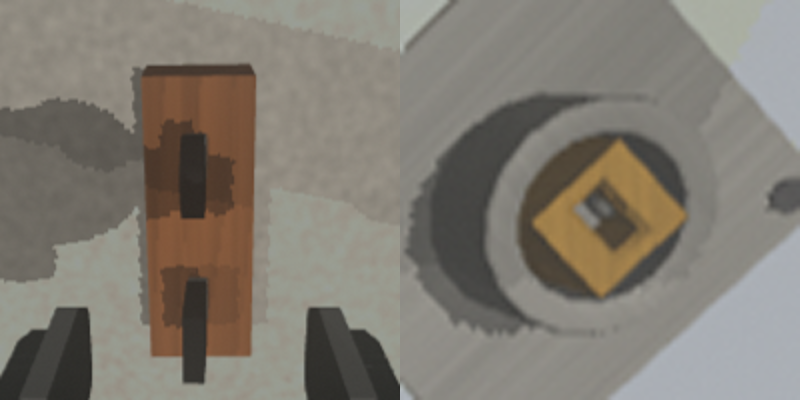

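The left crop shows the round key (thin black bow edge at (193,175)) slightly left of the finger midline. The right crop shows the slot at (605,213), about 45° to the image. So the key is about 3 mm towards −tool y. Next I descend and grip.

Emit:
servo_tool:
  motion:
    - {"jaw":5,"xyz":[0.25,-0.3,2.0],"dr":[0,0,0]}
    - {"jaw":5,"xyz":[0,0,3.5],"dr":[0,0,0]}
    - {"jaw":5,"xyz":[0,0,3.5],"dr":[0,0,0]}
    - {"jaw":4,"xyz":[0,0,2.7],"dr":[0,0,0]}
    - {"jaw":3,"xyz":[0,0,1.5],"dr":[0,0,0]}
    - {"jaw":2.5,"xyz":[0,0,0.5],"dr":[0,0,0]}
    - {"jaw":2.5,"xyz":[0,0,0],"dr":[0,0,0]}
    - {"jaw":2.5,"xyz":[0,0,0],"dr":[0,0,0]}

```text
time: 18.23
tool_pos: [0.3977, 0.3387, 0.0541]
orientation: [0.09, 0.996, 0.001, 0.001]
ft_force: [0.0, -0.0, 0.1]
grip_width: 0.0252
gripper_force: 0.0
```

```bash
python3 - <<'E'
from pour import *
pose(); P=optics.camera_params('wrist'); im=optics.get_image('wrist'); cv2.imwrite('pics/w6.png',im)
print(proj(P,[.396,.3395,.087]))
g=im.max(2)
for r in range(150,330,12): print(r,[ (int(a),int(b)) for a,b in zip(*[iter(np.where(np.diff(np.r_[0,(g[r,250:400]<75).astype(int),0]))[0]+250)]*2)])
E
```

```text
t 18.225 p [0.3977 0.3387 0.0541] yaw_y 79.62 z [ 0.002  0.001 -1.   ] F [ 0.  -0.   0.1] w 0.0252 gf 0.0 j [ 0.01  0.69 -1.07  1.79  0.68  1.08  0.08]
[np.float64(323.95544387981187), np.float64(302.78414873243827)]
150 []
162 []
174 [(280, 281), (287, 288), (289, 295), (297, 319), (330, 345), (370, 372)]
186 []
198 []
210 []
222 [(320, 321)]
234 [(293, 295), (332, 333)]
246 [(284, 286), (287, 288), (289, 290), (311, 334)]
258 [(275, 293), (310, 334), (345, 363)]
270 [(258, 294), (309, 334), (345, 380)]
282 [(254, 293), (309, 333), (345, 384)]
294 [(250, 293), (309, 333), (346, 359), (360, 365), (369, 388)]
306 [(250, 293), (310, 333), (347, 397)]
318 [(250, 289), (310, 333), (349, 400)]
```

The key sits 0.9 mm off the finger midline. I correct and close.

Emit:
servo_tool:
  motion:
    - {"jaw":2,"xyz":[0.1,0.08,0],"dr":[0,0,0]}
    - {"jaw":1.2,"xyz":[0,0,0],"dr":[0,0,0]}
    - {"jaw":0,"xyz":[0,0,0],"dr":[0,0,0]}
    - {"jaw":0,"xyz":[0,0,0],"dr":[0,0,0]}
    - {"jaw":0,"xyz":[0,0,0],"dr":[0,0,0]}

```text
time: 18.9
tool_pos: [0.3967, 0.3411, 0.0538]
orientation: [0.09, 0.996, 0.002, 0.001]
ft_force: [0.9, 6.4, -0.1]
grip_width: 0.0083
gripper_force: 59.5
```

```bash
python3 - <<'E'
from pour import *
pose()
E
```

```text
t 18.9 p [0.3967 0.3411 0.0538] yaw_y 79.67 z [ 0.002  0.004 -1.   ] F [ 0.9  6.4 -0.1] w 0.0083 gf 59.48291301727295 j [ 0.01  0.69 -1.07  1.79  0.68  1.08  0.07]
```

Emit:
servo_tool:
  motion:
    - {"jaw":0,"xyz":[0,0.2,0],"dr":[0,0,0]}
    - {"jaw":0,"xyz":[0,0,-0.5],"dr":[0,0,0]}
    - {"jaw":0,"xyz":[0,0,-1.0],"dr":[0,0,0]}
    - {"jaw":0,"xyz":[0,0,-1.5],"dr":[0,0,0]}
    - {"jaw":0,"xyz":[0,0,-3.0],"dr":[0,0,0]}
    - {"jaw":0,"xyz":[0,0,-4.0],"dr":[0,0,0]}
    - {"jaw":0,"xyz":[0,0,-3.5],"dr":[0,0,0]}
    - {"jaw":0,"xyz":[0,0,0],"dr":[0,0,0]}

```text
time: 19.9
tool_pos: [0.3972, 0.3407, 0.1907]
orientation: [0.091, 0.996, -0.0, 0.002]
ft_force: [-0.0, 0.4, -1.0]
grip_width: 0.008
gripper_force: 59.5
```

```bash
python3 - <<'E'
from pour import *
pose(); p,R=rows([.632,.161,.19],down(92.7),11,0)
E
```

```text
t 19.9 p [0.3972 0.3407 0.1907] yaw_y 79.56 z [ 0.004 -0.001 -1.   ] F [-0.   0.4 -1. ] w 0.008 gf 59.54025685787201 j [ 0.08  0.54 -1.19  1.62  0.52  1.33  0.2 ]
jaw 0
([-2.4, -1.22, 0.02], [-0.0, 0.0, -1.2])
([-2.36, -1.27, 0.01], [-0.0, 0.0, -1.2])
([-2.35, -1.32, 0.02], [-0.0, 0.1, -1.2])
([-2.31, -1.37, 0.01], [-0.0, -0.0, -1.2])
([-2.29, -1.41, 0.01], [-0.0, 0.0, -1.2])
([-2.25, -1.46, 0.02], [-0.0, 0.0, -1.2])
([-2.22, -1.51, 0.01], [-0.0, 0.0, -1.2])
([-2.2, -1.56, 0.01], [-0.0, 0.1, -1.2])
([-2.15, -1.6, 0.01], [-0.0, -0.0, -1.1])
([-2.13, -1.65, 0.01], [-0.0, 0.0, -1.2])
([-2.09, -1.68, 0.01], [-0.0, 0.0, -1.2])
```

Emit:
servo_tool:
  motion:
    - {"jaw":0,"xyz":[-2.4,-1.22,0.02],"dr":[0,0,-1.2]}
    - {"jaw":0,"xyz":[-2.36,-1.27,0.01],"dr":[0,0,-1.2]}
    - {"jaw":0,"xyz":[-2.35,-1.32,0.02],"dr":[0,0.1,-1.2]}
    - {"jaw":0,"xyz":[-2.31,-1.37,0.01],"dr":[0,0,-1.2]}
    - {"jaw":0,"xyz":[-2.29,-1.41,0.01],"dr":[0,0,-1.2]}
    - {"jaw":0,"xyz":[-2.25,-1.46,0.02],"dr":[0,0,-1.2]}
    - {"jaw":0,"xyz":[-2.22,-1.51,0.01],"dr":[0,0,-1.2]}
    - {"jaw":0,"xyz":[-2.2,-1.56,0.01],"dr":[0,0.1,-1.2]}
    - {"jaw":0,"xyz":[-2.15,-1.6,0.01],"dr":[0,0,-1.1]}
    - {"jaw":0,"xyz":[-2.13,-1.65,0.01],"dr":[0,0,-1.2]}
    - {"jaw":0,"xyz":[-2.09,-1.68,0.01],"dr":[0,0,-1.2]}
    - {"jaw":0,"xyz":[0,0,0],"dr":[0,0,0]}

```text
time: 21.4
tool_pos: [0.632, 0.1576, 0.184]
orientation: [-0.021, 1.0, -0.002, -0.003]
ft_force: [-0.3, -0.5, -0.9]
grip_width: 0.0078
gripper_force: 59.5
```

```bash
python3 - <<'E'
from pour import *
np.set_printoptions(precision=4,suppress=True)
pose()
T={}
for n in ['wrist','scene','side']:
    P=optics.camera_params(n); im=optics.get_image(n); cv2.imwrite(f'pics/h_{n}.png',im)
    s=read_state(); R=Ro.from_quat(s['orientation']); tip=s['tool_pos']+R.apply([0,0,.0435])
    print(n,'tip px',proj(P,tip),'hole px',proj(P,[.632,.161,.097]))
    hs=cv2.cvtColor(im,cv2.COLOR_BGR2HSV); u,v=map(int,proj(P,[.632,.161,.097])); r=25 if n!='wrist' else 60
    b=hs[v-r:v+r,u-r:u+r]; m=((b[...,1]>90)&(b[...,0]>8)&(b[...,0]<32)&(b[...,2]>60)).astype(np.uint8)
    c=cv2.findNonZero(m)
    if c is not None: 
        x,y,w,h=cv2.boundingRect(c); (cc,wh,an)=cv2.minAreaRect(c); print('  brass',m.sum(),(x+u-r,y+v-r,w,h),'minrect',cc[0]+u-r,cc[1]+v-r,wh,an, onz(P,cc[0]+u-r,cc[1]+v-r,.097))
a=cv2.imread('pics/h_scene.png')[200:290,260:360];b=cv2.imread('pics/h_side.png')[140:230,190:290];c=cv2.imread('pics/h_wrist.png')[120:360,180:460]
cv2.imwrite('pics/m6.png',np.vstack([np.hstack([cv2.resize(a,(400,300),interpolation=2),cv2.resize(b,(400,300),interpolation=2)]),np.hstack([cv2.resize(c,(400,300)),cv2.resize(c[60:180,60:220],(400,300))])]))
E
```

```text
t 21.4 p [0.632  0.1576 0.184 ] yaw_y 92.4 z [-0.007 -0.004 -1.   ] F [-0.3 -0.5 -0.9] w 0.0078 gf 59.467735290527344 j [ 0.3   0.8  -1.12  1.24  0.71  1.51  0.89]
wrist tip px [np.float64(326.21248034254205), np.float64(225.45782230802)] hole px [np.float64(326.69368999907755), np.float64(203.49846499034132)]
  brass 1136 (306, 180, 34, 41) minrect 322.5 200.0 (40.0, 33.0) 90.0 [0.6295 0.1579 0.097 ]
scene tip px [np.float64(312.023636302455), np.float64(248.63892648895524)] hole px [np.float64(311.62988185223594), np.float64(265.05329505275995)]
  brass 109 (305, 261, 14, 10) minrect 311.5 265.5 (9.0, 13.0) 90.0 [0.6333 0.1618 0.097 ]
side tip px [np.float64(233.4392085459547), np.float64(201.3901697991966)] hole px [np.float64(234.65775312646252), np.float64(217.30716299849766)]
  brass 106 (209, 192, 34, 32) minrect 222.32952976226807 209.59932899475098 (42.382850646972656, 12.38325309753418) 36.573028564453125 [0.6732 0.1433 0.097 ]
```

View pics/m6.png

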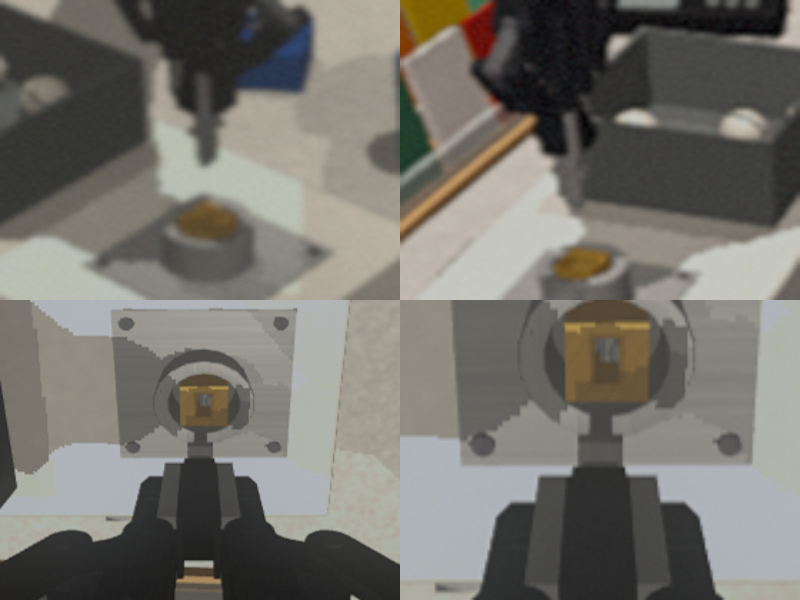

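The crops show the key held upright and centred in the grip, about 5 mm short of the slot in y. Slot and plug face are at image (323,203), blade tip at (320,222), and yaw is aligned. The three views agree on a hole near (0.632, 0.1625). Capsules lie in the hopper.

```bash
python3 - <<'E'
from pour import *
pose(); p,R=rows([.632,.1625,.152],down(92.7),4,0)
E
```

```text
t 21.55 p [0.6297 0.1625 0.1858] yaw_y 92.84 z [-0.005 -0.001 -1.   ] F [ 0.3 -0.4 -0.7] w 0.0084 gf 59.46501910686493 j [ 0.3   0.8  -1.13  1.24  0.7   1.51  0.89]
jaw 0
([-0.06, -0.0, 0.85], [-0.0, -0.1, 0.0])
([-0.06, -0.0, 0.84], [-0.0, -0.1, 0.1])
([-0.06, -0.0, 0.85], [-0.0, -0.0, 0.0])
([-0.06, -0.01, 0.84], [-0.0, -0.1, 0.0])
```

```bash
cat > meas.py <<'E'
from pour import *
np.set_printoptions(precision=4,suppress=True)
def reads():
    s=read_state(); return s['tool_pos'],Ro.from_quat(s['orientation'])
def go(tag):
    for n in ['wrist','scene','side']:
        P=optics.camera_params(n); p,R=reads(); im=optics.get_image(n); cv2.imwrite(f'pics/{tag}_{n}.png',im)
        tip=p+R.apply([0,0,.0435]); print(n,p,R.as_matrix()[:,2],'tip px',np.round(proj(P,tip),1),'hole px',np.round(proj(P,[.632,.1625,.097]),1))
        hs=cv2.cvtColor(im,cv2.COLOR_BGR2HSV); u,v=map(int,proj(P,[.632,.1625,.097])); r=10 if n!='wrist' else 30
        b=hs[v-r:v+r,u-r:u+r]; m=((b[...,1]>90)&(b[...,0]>8)&(b[...,0]<32)&(b[...,2]>60)).astype(np.uint8)
        c=cv2.findNonZero(m)
        if c is not None: x,y,w,h=cv2.boundingRect(c); print('  brass',m.sum(),(x+u-r,y+v-r,w,h),onz(P,x+u-r+(w-1)/2,y+v-r+(h-1)/2,.097))
if __name__=='__main__': go('k1')
E
python3 - <<'E'
from meas import *
go('k1')
im=cv2.imread('pics/k1_wrist.png').max(2)
for r in range(216,244,3): print(r,im[r,306:336].tolist())
E
```

```text
wrist [0.6297 0.1625 0.1858] [-0.0054 -0.0007 -1.    ] tip px [322.  227.1] hole px [321.4 205.3]
  brass 1124 (299, 182, 33, 41) [0.6297 0.1578 0.097 ]
scene [0.6298 0.1628 0.1862] [-0.0045 -0.0006 -1.    ] tip px [312.4 248.5] hole px [312.1 265.4]
  brass 110 (305, 261, 14, 10) [0.6333 0.1618 0.097 ]
side [0.63   0.1629 0.1864] [-0.0039 -0.0005 -1.    ] tip px [233.2 201.2] hole px [234.3 217.7]
  brass 104 (228, 214, 15, 10) [0.6291 0.1648 0.097 ]
216 [120, 118, 115, 109, 111, 113, 104, 102, 103, 103, 102, 99, 99, 101, 101, 99, 101, 103, 101, 102, 102, 103, 103, 103, 105, 98, 75, 70, 69, 69]
219 [116, 118, 119, 118, 119, 104, 102, 101, 102, 100, 101, 104, 107, 107, 104, 103, 101, 100, 101, 101, 102, 103, 104, 103, 104, 97, 72, 69, 94, 109]
222 [115, 118, 117, 118, 118, 113, 112, 110, 111, 114, 116, 89, 78, 71, 71, 71, 76, 107, 112, 113, 114, 113, 110, 109, 111, 111, 117, 128, 132, 131]
225 [74, 70, 73, 73, 72, 73, 74, 75, 73, 73, 72, 72, 72, 73, 73, 71, 71, 70, 69, 90, 92, 116, 131, 130, 133, 131, 131, 130, 131, 131]
228 [155, 155, 155, 159, 154, 149, 137, 125, 124, 109, 78, 70, 71, 70, 71, 69, 71, 69, 81, 127, 130, 130, 131, 130, 130, 129, 129, 129, 130, 128]
231 [149, 147, 147, 152, 150, 148, 135, 133, 136, 116, 77, 69, 70, 70, 71, 71, 71, 69, 80, 126, 129, 128, 128, 129, 127, 126, 129, 129, 135, 141]
234 [143, 141, 141, 145, 149, 101, 78, 78, 78, 73, 72, 72, 74, 73, 73, 74, 74, 73, 72, 78, 77, 74, 71, 133, 144, 143, 141, 143, 142, 143]
237 [141, 141, 141, 142, 145, 95, 83, 86, 86, 84, 85, 83, 84, 84, 85, 86, 84, 85, 83, 84, 83, 82, 78, 136, 142, 141, 141, 141, 143, 141]
240 [142, 141, 140, 141, 145, 97, 87, 90, 88, 88, 87, 87, 87, 86, 88, 88, 89, 90, 91, 89, 88, 87, 83, 137, 142, 141, 141, 142, 141, 142]
243 [140, 138, 139, 140, 143, 97, 86, 89, 90, 90, 89, 88, 86, 89, 89, 90, 90, 92, 90, 89, 90, 87, 83, 133, 139, 138, 139, 139, 139, 138]
```

Emit:
servo_tool:
  motion:
    - {"jaw":0,"xyz":[-0.1,-0.1,1.0],"dr":[0,-0.2,0]}
    - {"jaw":0,"xyz":[-0.1,-0.1,1.2],"dr":[0,0,0]}
    - {"jaw":0,"xyz":[0,0,1.0],"dr":[0,0,0]}
    - {"jaw":0,"xyz":[0,0,0.4],"dr":[0,0,0]}
    - {"jaw":0,"xyz":[0,0,0],"dr":[0,0,0]}
    - {"jaw":0,"xyz":[0,0,0],"dr":[0,0,0]}

```text
time: 22.45
tool_pos: [0.6338, 0.16, 0.1509]
orientation: [-0.024, 1.0, 0.0, 0.001]
ft_force: [-0.2, -0.2, 0.1]
grip_width: 0.0082
gripper_force: 59.4
```

```bash
python3 - <<'E'
from meas import *
pose(); go('k2')
im=cv2.imread('pics/k2_wrist.png')
g=im.max(2)
for r in range(190,240,4): print(r,g[r,298:342:1].tolist())
E
```

```text
t 22.45 p [0.6338 0.16   0.1509] yaw_y 92.73 z [ 0.001  0.001 -1.   ] F [-0.2 -0.2  0.1] w 0.0082 gf 59.446765780448914 j [ 0.31  0.83 -1.11  1.29  0.73  1.44  0.87]
wrist [0.6338 0.16   0.1509] [ 0.0014  0.0006 -1.    ] tip px [321.9 227. ] hole px [325.9 217.7]
  brass 1426 (299, 190, 40, 47) [0.6291 0.1578 0.097 ]
scene [0.6339 0.1601 0.151 ] [ 0.0016  0.0006 -1.    ] tip px [310.6 261.6] hole px [312.1 265.4]
  brass 108 (304, 262, 15, 9) [0.6352 0.1622 0.097 ]
side [0.6339 0.16   0.151 ] [ 0.0015  0.0005 -1.    ] tip px [233.7 213.2] hole px [234.3 217.7]
  brass 102 (228, 215, 15, 9) [0.6282 0.1666 0.097 ]
190 [100, 99, 101, 99, 98, 94, 94, 93, 134, 140, 127, 124, 119, 116, 117, 103, 94, 93, 88, 80, 79, 78, 77, 86, 83, 99, 102, 110, 111, 119, 119, 129, 139, 139, 138, 141, 143, 144, 144, 145, 146, 146, 147, 147]
194 [97, 96, 97, 92, 81, 82, 83, 81, 80, 82, 82, 82, 83, 83, 84, 82, 81, 81, 81, 81, 82, 83, 82, 81, 82, 82, 82, 82, 82, 83, 82, 83, 82, 82, 80, 76, 91, 110, 126, 138, 139, 139, 141, 142]
198 [83, 86, 82, 81, 80, 81, 82, 80, 79, 82, 81, 82, 83, 81, 82, 81, 80, 81, 82, 82
[... 1403 characters left out ...]
 102, 101, 94, 89, 82, 78, 74, 68, 67, 67, 67, 68, 66, 68, 66, 71, 90, 92, 101, 103, 102, 101, 98, 98, 99, 98, 99, 100, 101, 71, 65, 66, 66]
230 [63, 70, 98, 101, 100, 100, 100, 100, 103, 100, 100, 97, 97, 95, 95, 96, 97, 92, 69, 66, 66, 66, 67, 67, 68, 66, 72, 94, 94, 98, 99, 97, 98, 98, 97, 98, 98, 99, 101, 94, 71, 66, 65, 64]
234 [69, 71, 97, 100, 101, 102, 100, 97, 96, 97, 99, 99, 102, 81, 71, 71, 73, 68, 67, 68, 67, 67, 65, 68, 68, 69, 67, 71, 71, 70, 72, 96, 99, 98, 99, 101, 100, 100, 99, 93, 69, 70, 81, 86]
238 [85, 84, 85, 81, 75, 70, 67, 66, 65, 65, 65, 65, 64, 88, 94, 95, 94, 93, 92, 91, 93, 92, 86, 87, 86, 87, 87, 86, 86, 85, 85, 69, 65, 66, 67, 66, 70, 76, 78, 83, 82, 83, 83, 83]
```

Blade at u=320 against hole at 318.7 means 0.8 mm too far in +y. In v the key is about 1.8 mm too far in +x. I correct that and feel downward.

Emit:
servo_tool:
  motion:
    - {"jaw":0,"xyz":[0.18,-0.08,0],"dr":[0,0,0]}
    - {"jaw":0,"xyz":[0,0,0.5],"dr":[0,0,0]}
    - {"jaw":0,"xyz":[0,0,0.4],"dr":[0,0,0]}
    - {"jaw":0,"xyz":[0,0,0.3],"dr":[0,0,0]}
    - {"jaw":0,"xyz":[0,0,0.3],"dr":[0,0,0]}
    - {"jaw":0,"xyz":[0,0,0],"dr":[0,0,0]}

```text
time: 23.35
tool_pos: [0.6318, 0.1588, 0.1351]
orientation: [-0.024, 1.0, -0.0, 0.0]
ft_force: [-0.2, 0.4, -0.5]
grip_width: 0.0083
gripper_force: 59.4
```

```bash
python3 - <<'E'
from meas import *
pose()
E
```

```text
t 23.35 p [0.6318 0.1588 0.1351] yaw_y 92.73 z [ 0. -0. -1.] F [-0.2  0.4 -0.5] w 0.0083 gf 59.44631516933441 j [ 0.31  0.84 -1.11  1.32  0.74  1.41  0.86]
```

The tip is 6 mm into the slot with no force. I push on.

Emit:
servo_tool:
  motion:
    - {"jaw":0,"xyz":[0,0,0.3],"dr":[0,0,0]}
    - {"jaw":0,"xyz":[0,0,0.3],"dr":[0,0,0]}
    - {"jaw":0,"xyz":[0,0,0.3],"dr":[0,0,0]}
    - {"jaw":0,"xyz":[0,0,0.3],"dr":[0,0,0]}
    - {"jaw":0,"xyz":[0,0,0],"dr":[0,0,0]}

```text
time: 23.98
tool_pos: [0.6323, 0.1583, 0.1251]
orientation: [-0.023, 1.0, -0.0, 0.001]
ft_force: [-0.9, -2.5, 6.4]
grip_width: 0.0082
gripper_force: 60.7
```

Emit:
servo_tool:
  motion:
    - {"jaw":0,"xyz":[0,0,0.3],"dr":[0,0,0]}
    - {"jaw":0,"xyz":[0,0,0.3],"dr":[0,0,0]}
    - {"jaw":0,"xyz":[0,0,0.3],"dr":[0,0,0]}
    - {"jaw":0,"xyz":[0,0,0],"dr":[0,0,0]}

```text
time: 24.48
tool_pos: [0.6328, 0.1593, 0.1173]
orientation: [-0.024, 1.0, 0.0, 0.002]
ft_force: [-1.0, -1.6, 7.8]
grip_width: 0.008
gripper_force: 61.1
```

Emit:
servo_tool:
  motion:
    - {"jaw":0,"xyz":[0,0,0.3],"dr":[0,0,0]}
    - {"jaw":0,"xyz":[0,0,0.2],"dr":[0,0,0]}
    - {"jaw":0,"xyz":[0,0,0.1],"dr":[0,0,0]}
    - {"jaw":0,"xyz":[0,0,0],"dr":[0,0,0]}

```text
time: 24.98
tool_pos: [0.6328, 0.1595, 0.1125]
orientation: [-0.024, 1.0, 0.0, 0.002]
ft_force: [-2.4, -1.9, 14.2]
grip_width: 0.0083
gripper_force: 62.1
```

```bash
python3 - <<'E'
from meas import *
pose()
E
```

```text
t 24.975 p [0.6328 0.1595 0.1125] yaw_y 92.7 z [ 0.004  0.001 -1.   ] F [-2.4 -1.9 14.2] w 0.0083 gf 62.0954954624176 j [ 0.31  0.86 -1.09  1.35  0.76  1.37  0.85]
```

Emit:
servo_tool:
  motion:
    - {"jaw":0,"xyz":[0,0,0.15],"dr":[0,0,0]}
    - {"jaw":0,"xyz":[0,0,0],"dr":[0,0,0]}

```text
time: 25.22
tool_pos: [0.6328, 0.1595, 0.1123]
orientation: [-0.023, 1.0, 0.0, 0.003]
ft_force: [-4.2, -3.2, 18.6]
grip_width: 0.0082
gripper_force: 63.0
```

The key is hard against its shoulder. I ease the press and the side load, then turn clockwise (+tool z).

Emit:
servo_tool:
  motion:
    - {"jaw":0,"xyz":[0.1,-0.08,-0.15],"dr":[0,0,0]}
    - {"jaw":0,"xyz":[0,0,0],"dr":[0,0,5]}
    - {"jaw":0,"xyz":[0,0,0],"dr":[0,0,6]}
    - {"jaw":0,"xyz":[0,0,0],"dr":[0,0,6]}
    - {"jaw":0,"xyz":[0,0,0],"dr":[0,0,6]}
    - {"jaw":0,"xyz":[0,0,0],"dr":[0,0,6]}

```text
time: 25.98
tool_pos: [0.6323, 0.1591, 0.1125]
orientation: [0.229, 0.973, 0.001, 0.003]
ft_force: [-2.9, -1.5, 12.6]
grip_width: 0.0083
gripper_force: 61.9
```

```bash
python3 - <<'E'
from meas import *
pose(); print(read_state()['wrist_torque'])
E
```

```text
t 25.975 p [0.6323 0.1591 0.1125] yaw_y 63.52 z [ 0.006  0.002 -1.   ] F [-2.9 -1.5 12.6] w 0.0083 gf 61.94644331932068 j [ 0.28  0.81 -1.    1.35  0.68  1.33  0.38]
[-0.4027  0.561   0.0373]
```

Emit:
servo_tool:
  motion:
    - {"jaw":0,"xyz":[0,0,0],"dr":[0,0,6]}
    - {"jaw":0,"xyz":[0,0,0],"dr":[0,0,6]}
    - {"jaw":0,"xyz":[0,0,0],"dr":[0,0,6]}
    - {"jaw":0,"xyz":[0,0,0],"dr":[0,0,6]}
    - {"jaw":0,"xyz":[0,0,0],"dr":[0,0,6]}
    - {"jaw":0,"xyz":[0,0,0],"dr":[0,0,6]}
    - {"jaw":0,"xyz":[0,0,0],"dr":[0,0,6]}
    - {"jaw":0,"xyz":[0,0,0],"dr":[0,0,6]}
    - {"jaw":0,"xyz":[0,0,0],"dr":[0,0,6]}
    - {"jaw":0,"xyz":[0,0,0],"dr":[0,0,0]}

```text
time: 27.22
tool_pos: [0.6316, 0.1589, 0.1125]
orientation: [0.645, 0.764, 0.002, 0.001]
ft_force: [-3.5, -1.8, 14.0]
grip_width: 0.0079
gripper_force: 62.0
```

```bash
python3 - <<'E'
from meas import *
pose(); print(read_state()['wrist_torque'])
E
```

```text
t 27.225 p [0.6316 0.1589 0.1125] yaw_y 9.71 z [ 0.004  0.001 -1.   ] F [-3.5 -1.8 14. ] w 0.0079 gf 61.97188675403595 j [ 0.19  0.73 -0.8   1.36  0.53  1.27 -0.46]
[-0.4729  0.9076  0.0697]
```

Emit:
servo_tool:
  motion:
    - {"jaw":0,"xyz":[0,0,0],"dr":[0,0,6]}
    - {"jaw":0,"xyz":[0,0,0],"dr":[0,0,6]}
    - {"jaw":0,"xyz":[0,0,0],"dr":[0,0,5]}
    - {"jaw":0,"xyz":[0,0,0],"dr":[0,0,3]}
    - {"jaw":0,"xyz":[0,0,0],"dr":[0,0,2]}
    - {"jaw":0,"xyz":[0,0,0],"dr":[0,0,0]}

```text
time: 27.98
tool_pos: [0.6314, 0.1591, 0.1124]
orientation: [0.778, 0.628, 0.002, 0.001]
ft_force: [-3.9, -2.4, 14.4]
grip_width: 0.0083
gripper_force: 62.2
```

```bash
python3 - <<'E'
from meas import *
pose(); print(read_state()['wrist_torque'])
E
```

```text
t 27.975 p [0.6314 0.1591 0.1124] yaw_y -12.22 z [ 0.004  0.001 -1.   ] F [-3.9 -2.4 14.4] w 0.0083 gf 62.15020537376404 j [ 0.15  0.7  -0.72  1.36  0.47  1.24 -0.81]
[-0.4748  1.0882  0.1602]
```

Emit:
servo_tool:
  motion:
    - {"jaw":0,"xyz":[0,0,0],"dr":[0,0,3]}
    - {"jaw":0,"xyz":[0,0,0],"dr":[0,0,0]}

```text
time: 28.22
tool_pos: [0.6313, 0.1591, 0.1124]
orientation: [0.794, 0.607, 0.002, 0.001]
ft_force: [-3.3, -1.7, 13.9]
grip_width: 0.008
gripper_force: 62.2
```

```bash
python3 - <<'E'
from meas import *
pose(); print(read_state()['wrist_torque'])
s=cv2.imread('pics/side0.png')
for n in ['side','scene']: cv2.imwrite(f'pics/end_{n}.png',optics.get_image(n))
pose(); print(read_state()['wrist_torque'])
E
```

```text
t 28.225 p [0.6313 0.1591 0.1124] yaw_y -15.19 z [ 0.004  0.001 -1.   ] F [-3.3 -1.7 13.9] w 0.008 gf 62.16558337211609 j [ 0.15  0.7  -0.71  1.36  0.46  1.24 -0.85]
[-0.4798  0.9997  0.3465]
t 28.325 p [0.6313 0.1592 0.1124] yaw_y -15.17 z [ 0.004  0.001 -1.   ] F [-4.3 -1.9 14.2] w 0.0079 gf 62.168662548065186 j [ 0.15  0.7  -0.71  1.36  0.46  1.24 -0.85]
[-0.5087  1.0199  0.3818]
```

Torque jumped from 0.16 to 0.36 N m for 3° more, so the lock is at its stop. I do a quick numeric check on the tray and bystanders, then hand in.

```bash
python3 - <<'E'
from meas import *
a=cv2.imread('pics/side0.png').astype(int);b=cv2.imread('pics/end_side.png').astype(int)
for n,(x,y,w,h) in dict(tray=(340,135,65,50),gift=(340,205,35,30),spool=(298,146,24,20),jar=(168,262,48,62),square=(262,284,22,28),pot=(316,225,36,50)).items():
    print(n,np.abs(a-b)[y:y+h,x:x+w].mean().round(1))
m=(b.max(2)<55).astype(np.uint8)[135:180,335:362]; print('plate',cv2.boundingRect(m),cv2.boundingRect((a.max(2)<55).astype(np.uint8)[135:180,335:362]))
E
```

```text
tray 9.7
gift 14.0
spool 5.0
jar 5.7
square 14.8
pot 4.9
plate (12, 4, 5, 30) (12, 4, 5, 29)
```

```bash
python3 - <<'E'
from meas import *
for k in ['side0','end_side','scene0','end_scene']:
    im=cv2.imread(f'pics/{k}.png'); hs=cv2.cvtColor(im,cv2.COLOR_BGR2HSV); s='side' in k
    for nm,(x,y,w,h),f in [('gift',(335,200,45,40) if s else (308,198,36,34),lambda c:(c[...,1]>120)&(c[...,0]>95)&(c[...,0]<125)),('sq',(263,284,20,26) if s else (410,262,18,22),lambda c:c[...,2]<65)]:
        m=f(hs[y:y+h,x:x+w]).astype(np.uint8); M=cv2.moments(m,True); print(k,nm,int(M['m00']),round(M['m10']/max(M['m00'],1)+x,1),round(M['m01']/max(M['m00'],1)+y,1))
E
```

```text
side0 gift 601 356.7 221.4
side0 sq 209 272.6 296.2
end_side gift 598 357.1 220.9
end_side sq 218 273.1 295.4
scene0 gift 207 326.5 210.7
scene0 sq 141 418.1 272.4
end_scene gift 69 332.2 209.4
end_scene sq 133 417.2 272.0
```

All are unmoved: the differences come from shadow, and from the arm covering part of the gift box in the scene view.

```bash
python3 -c "
from plant import manip; print(manip.finish_job())"
```

```text
the job is handed in; nothing more can be done
None
```

I handed the job in at about 28 s: the five capsules are in the hopper (judged by the tray's lost weight), the empty tray is back upright in its place, and the round-bowed key is fully home, turned to its stop and still gripped, but `finish_job` returned no verdict.

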